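Load the slide scanner from the drying rack

TASK

Stand the amber jar, which is in the way in front of the drying rack, on the cork mat. Then get each slide carrier off the rack by sliding it along its lane until it overhangs the front edge and can be gripped by its sides, and lay it flat and fully home in the nest of its own colour on the scanner's carriage. When all the carriers on the rack are loaded, push the carriage into the scanner until its detent snaps it home; let go of everything and leave the vial and the reagent bottle where they stand.

Things in the scene. Friction and masses are not known exactly. Their poses are not given: they have to be found in the camera images.
- dryer: fixed aluminium drying rack, 185 mm deep (its x, away from the robot), 194 mm wide (y). Origin: middle of its front edge, on the table. On top three lanes along x, floor 40 mm above the table, 54 mm wide, centred at y -62, 0, 62 mm, parted by dark rails 8 mm wide, 6 mm high: flush with the carriers' tops (2 mm play each side), so carriers in a lane cannot be gripped by their sides
- rack_edge (a point): middle of the rack's front edge at lane-floor height (40 mm), axes as the rack. Lanes are open here, with only the table below; at the back they end in a bar 6 mm high, 177 mm behind this edge. A carrier's front end starts 5 to 20 mm behind the edge; behind its back end 45 mm or more of bare lane floor takes closed fingertips, which can push it along (it slides easily)
- carrier_red_mid (a point): red slide carrier: flat rigid plate 110 x 50 x 6 mm, 70 g, three pale glass slides inlaid. The point is its centre (3 mm over its underside); x along its length, y across, z up; both ends alike. Starts flat in one of the rack's lanes, any order; may be absent. Tips off the rack's edge once over 55 mm of it overhangs. Grip it across its 50 mm width
- carrier_yellow_mid (a point): yellow slide carrier: flat rigid plate 110 x 50 x 6 mm, 70 g, three pale glass slides inlaid. The point is its centre (3 mm over its underside); x along its length, y across, z up; both ends alike. Starts flat in one of the rack's lanes, any order; may be absent. Tips off the rack's edge once over 55 mm of it overhangs. Grip it across its 50 mm width
- carrier_blue_mid (a point): blue slide carrier: flat rigid plate 110 x 50 x 6 mm, 70 g, three pale glass slides inlaid. The point is its centre (3 mm over its underside); x along its length, y across, z up; both ends alike. Starts flat in one of the rack's lanes, any order; may be absent. Tips off the rack's edge once over 55 mm of it overhangs. Grip it across its 50 mm width
- nest_red (a point): red nest on the carriage: where the red carrier's centre is when fully home; x to the scanner's rear, y left, z up. red bed (top 3 mm below this point) from x -17 to 58 mm. Two red side guides, x 3 to 58 mm, leave 4 mm play each side; red end wall at x 58 mm; both 7 mm above this point. A seated carrier's front 38 mm juts out over open space (base 29 mm below), 28 mm between neighbours
- nest_yellow (a point): yellow nest on the carriage: where the yellow carrier's centre is when fully home; x to the scanner's rear, y left, z up. yellow bed (top 3 mm below this point) from x -17 to 58 mm. Two yellow side guides, x 3 to 58 mm, leave 4 mm play each side; yellow end wall at x 58 mm; both 7 mm above this point. A seated carrier's front 38 mm juts out over open space (base 29 mm below), 28 mm between neighbours
- nest_blue (a point): blue nest on the carriage: where the blue carrier's centre is when fully home; x to the scanner's rear, y left, z up. blue bed (top 3 mm below this point) from x -17 to 58 mm. Two blue side guides, x 3 to 58 mm, leave 4 mm play each side; blue end wall at x 58 mm; both 7 mm above this point. A seated carrier's front 38 mm juts out over open space (base 29 mm below), 28 mm between neighbours
- carriage (a joint): travel of the scanner's carriage, m: 0 = right out, 0.08 = fully home against its end stop. Starts 0 to 0.015 m in, runs stiffly (2 N) and stays where left; the sprung detent needs up to about 12 N from 0.061 to 0.072 m, and past 0.072 m it snaps the carriage to 0.08 and holds it
- handle_face (a point): middle of the front (robot-side) face of the carriage's black upright handle, 50 mm wide (y), 10 mm thick (x), top 20 mm above this point, its foot near the table; push the carriage in here, near the top, along this point's +x (to the scanner's rear). It stands 37 mm in front of the middle carrier's seated front end
- scanner: fixed beige slide scanner. Origin on the table, at the front middle of the nests' beds as they lie when the travel is 0; x to its rear, along which the carriage slides. The housing, 300 mm wide, begins at x 120 mm: 74 mm high there, 130 mm high from x 240 mm; its mouth is 62 mm high
- jar_mid (a point): squat amber jar with white lid, 60 mm diameter, 45 mm tall, 160 g, standing on the table just in front of the drying rack, where the carriers will overhang. The point is its centre, half-way up (22.5 mm); grip it in its upper half
- mat: square cork mat, 90 x 90 x 4 mm, fixed on the table between rack and scanner; origin at the centre of its underside
- vial_mid (a point): bystander: small clear vial with a red cap, 26 mm diameter, 50 mm tall, standing at the left; the point is half-way up
- reagent_mid (a point): bystander: white reagent bottle with a blue cap, 70 mm diameter, 160 mm tall, standing at the right; the point is half-way up
Not all that is in view belongs to the job. Of the things shaped like the part that bears carrier_yellow_mid, the yellow one is meant. Leave any purple look-alike of the part that bears jar_mid alone.

How it is judged:
By the outcome, as a careful person would: the job done as asked, in the order asked, and still so for the second after the job is handed in, with the robot touching nothing.
Of carrier_red, carrier_yellow, carrier_blue only 2 to 3 are there at a start; the rules pass over those that are not, and their reading is None.
At some moment in a run one of jar may be knocked a few centimetres aside while the robot is not near it.
Once in a run the grip may slacken for a moment while it holds something.
It also fails if it takes over 210 s, if anything falls off the work surface, if the arm or the gripper's body presses on something with over 40 N, if the wrist force passes 120 N, or if a joint passes its speed limit or range.

ROBOT

A 7-joint arm with a two-finger parallel gripper is mounted at the origin on the work surface. World frame = base frame: x ahead of the robot, y to its left, z up, the work surface at z = 0. Lengths are in mm, angles in rad, forces in N, time in s.
With the tool pointing down it reaches from about 425 to 875 mm from the base axis. Payload 4.7 kg.
Tool frame: the origin (TCP) lies midway between the tips of the shut fingers; the grasp point (between the pads) lies 19 mm behind it; z points along the fingers, x is the direction in which the jaws open and shut, and the axes are right-handed (so a half turn about z gives the same grasp; the last joint's range is limited). The gripper opens to 87 mm and grips with 3 to 60 N. Pads are 19 mm wide; open, the fingers measure 117 mm over their backs; the gripper's body (75 mm by 190 mm) begins 51 mm behind the grasp point.
Start: joints at [1.173, 0.321, -0.07, 1.45, 0.023, 1.371, -0.057], TCP at [260.151, -595.693, 190.887] pointing down, gripper open.
Joint ranges: [-2.86, 2.86], [-0.3, 2.09], [-1.38, 1.24], [0.06, 2.45], [-1.56, 4.7], [0.09, 2.05], [-2.69, 2.69]. Speed limits (rad/s): [2.57, 2.57, 3.14, 3.14, 3.14, 3.14, 3.14].

INTERFACE

Orientations are given as a rotation vector (axis times angle).
In Python, from rig import readout, eyes, ticket gives the robot as it stands.
- The arm moves only by the tool apply_moves, never from a script. Its arguments are lists of equal length, an entry for each row: "gripper": the closure, from 0 (fully open) to 1 (shut); "slide": the shift along the tool's x, y, z in mm, a list of three; "roll": the turn about the tool's z in rad. In form: {"gripper": [gripper, ...], "slide": [[tx, ty, tz], ...], "roll": [roll, ...]}. A call has exactly 10 rows; each row is the pose to reach, as a shift and turn from the pose commanded when the call began, along the tool's axes at that moment; what a row does not reach only later rows make up. A row lasts 1/10 s, in which the tool goes at most 50 mm and 8.59 degrees, less where a joint would pass 70% of its speed; a pose out of reach is approached as far as the arm can. A call with a gripper value outside its range is refused whole. The fingers move at their own pace and stop on an object; the grip force is fixed at half the most. Time passes only in rows, so rows that repeat a pose let the fingers close, or fill a call up. It gives the time, the measured TCP pose, the force and the opening at its end, in the units of the state.
- readout.sense(): the state, without advancing time (a new reading comes with each control period).
- eyes.capture(name): name is "scene" or "top"; returns a dict with "frame" (384x512x3 uint8, red, green, blue), "depth" (384x512 float32, mm along the optical axis (not along the pixel's ray), 0 where there is no reading), "intrinsics" (3x3 intrinsics, pixels), "k1" (the pictures are not rectified: a ray, as slopes to the right and down, at radius r is drawn at 1 + k1 r^2 times it, then the intrinsics apply), "extrinsics" (4x4, takes a point from world to camera coordinates). Camera axes: x right, y up, looking along -z (the intrinsics and any distortion apply to the point x, -y, -z); pixel columns grow to the right and rows downward; lengths in mm; the calibration is good to about 2 mm. A picture is of the moment at which its call begins.
- ticket.sign_off(): hands the job in, once; it reports no verdict.
The state is a dict: "time": time; "joints": joint angles; "dq": joint speeds; "effort": joint torques, N m; "tcp_pos": TCP position; "eef_rot": TCP orientation; "wrist_force": force on the tool from outside, world axes, zero at the start; "torque": the same for the moment, N m; "gripper_width": finger opening in mm.
Only numpy, scipy, OpenCV 4.12 (cv2) and the standard library are available. Lean on these libraries where they do the work, as an engineer would, in place of code of your own. Each camera call takes 0.05 s, during which the arm holds its last target. There are 200 camera calls.

## Working session

There is one attempt and no reset: what is moved stays moved. The work goes in short steps, Python scripts to look and compute and a tool call to move; the robot and the scene stay as the last step left them, time stands still between calls to the robot, and variables do not carry over. Pictures are saved under pics/ and viewed, about 12 in all and at most 16, crops included, and the job is handed in when it is done.

Besides the shell and the picture viewer there is one more tool, called after "Emit:" as name(argument=value, ...), one argument or row to a line, values as JSON. apply_moves: Moves the arm, as the interface text tells. Its arguments: {"type":"object","properties":{"gripper":{"type":"array","items":{"type":"number"}},"slide":{"type":"array","items":{"type":"array","items":{"type":"number"}}},"roll":{"type":"array","items":{"type":"number"}}},"required":["gripper","slide","roll"]}

```bash
ls; mkdir -p pics
cat > h.py <<'E'
import numpy as np, cv2
from rig import readout, eyes, ticket
from scipy.spatial.transform import Rotation as R
def cap(n):
    c=eyes.capture(n); return c
def save(c,name,box=None,s=1):
    f=c["frame"][:,:,::-1]
    if box: x0,y0,x1,y1=box; f=f[y0:y1,x0:x1]
    cv2.imwrite("pics/"+name,cv2.resize(f,None,fx=s,fy=s,interpolation=cv2.INTER_CUBIC))
def ray(c,u,v):
    K=np.array(c["intrinsics"]); d=np.array([(u-K[0,2])/K[0,0],(v-K[1,2])/K[1,1]]); p=d.copy()
    for _ in range(20): p=d/(1+c["k1"]*(p@p))
    E=np.array(c["extrinsics"]); Rm=E[:3,:3]; o=-Rm.T@E[:3,3]
    return o, Rm.T@np.array([p[0],-p[1],-1.])
def atz(c,u,v,z):
    o,d=ray(c,u,v); return o+d*(z-o[2])/d[2]
def atd(c,u,v):
    o,d=ray(c,u,v); return o+d*float(c["depth"][int(round(v)),int(round(u))])
def pix(c,P):
    E=np.array(c["extrinsics"]); q=E[:3,:3]@np.asarray(P,float)+E[:3,3]; p=np.array([q[0],-q[1]])/-q[2]
    p=p*(1+c["k1"]*(p@p)); K=np.array(c["intrinsics"]); return np.array([K[0,0]*p[0]+K[0,2],K[1,1]*p[1]+K[1,2]])
E
python3 - <<'E'
from h import *
for n in("scene","top"):
    c=cap(n); save(c,n+"0.png",s=1.56); print(n,c["k1"],c["intrinsics"],np.round(c["extrinsics"],3).tolist())
s=readout.sense(); print(s)
E
```

```text
pics
scene -0.04981914520870551 [[409.03566498   0.         251.64180501]
 [  0.         409.03566498 194.84552879]
 [  0.           0.           1.        ]] [[-0.29, 0.957, -0.005, 179.0], [-0.6, -0.177, 0.78, 225.89], [0.745, 0.229, 0.626, -1555.821], [0.0, 0.0, 0.0, 1.0]]
top 0.03505649274290178 [[457.54423636   0.         257.96578258]
 [  0.         457.54423636 193.58820981]
 [  0.           0.           1.        ]] [[0.004, -1.0, 0.002, -57.98], [0.995, 0.004, 0.096, -527.675], [-0.096, 0.001, 0.995, -1471.294], [0.0, 0.0, 0.0, 1.0]]
{'time': 0.1, 'joints': array([ 1.17305722,  0.32174747, -0.07007729,  1.45156305,  0.02257745,
        1.37079644, -0.05687539]), 'dq': array([ 0.00039254, -0.00219251, -0.00214748, -0.00298264, -0.00066284,
        0.00023004,  0.00131481]), 'effort': array([ 3.20533882e-04, -4.92568803e+01, -4.05490184e-01, -3.13397813e+01,
       -6.42999052e-02,  3.96114390e-02,  5.15063550e-05]), 'tcp_pos': array([ 259.92633016, -595.1615824 ,  189.86673055]), 'eef_rot': array([-2.62801771e+00,  1.71975935e+00,  2.33188563e-03]), 'wrist_force': array([0.8899401 , 0.22435104, 0.53497858]), 'torque': array([-0.05270336,  0.00642944,  0.02704717]), 'gripper_width': 87.15041768786202}
```

View pics/scene0.png

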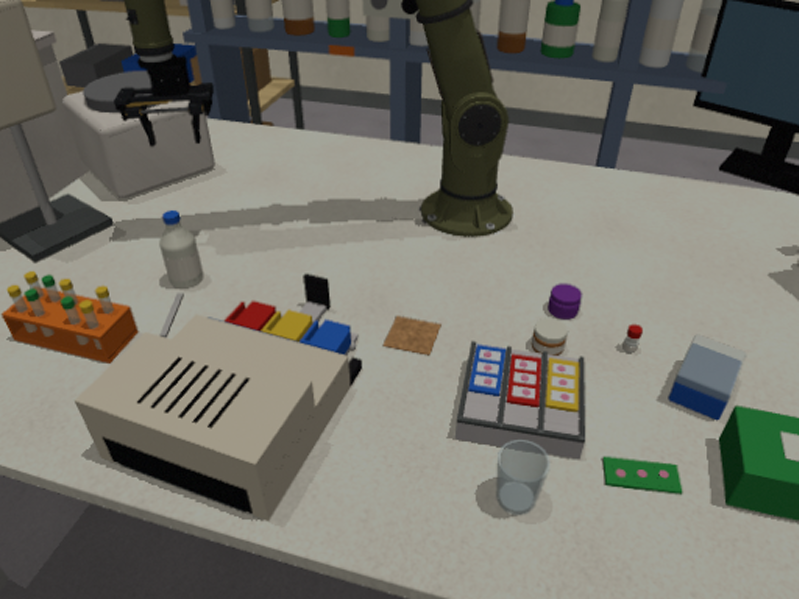

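View pics/top0.png

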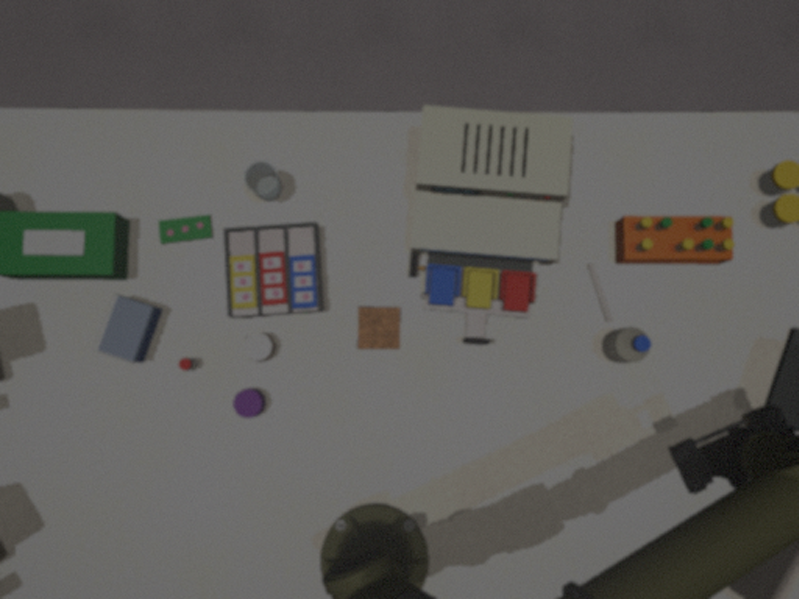

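The scene picture and the top picture show all three carriers. On the rack, yellow is left, red middle and blue right. The nests are blue left, yellow middle and red right. In the top picture (enlarged 1.56x) the jar is at (261,346), the mat at (379,328) and the purple decoy at (249,403). Next I'll enlarge the rack and carriage.

Run:
```python
from h import *
c=cap("top"); 
save(c,"rackT.png",(135,135,265,225),6); save(c,"scanT.png",(255,150,365,230),7)
```

```text
(no output)
```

View pics/rackT.png

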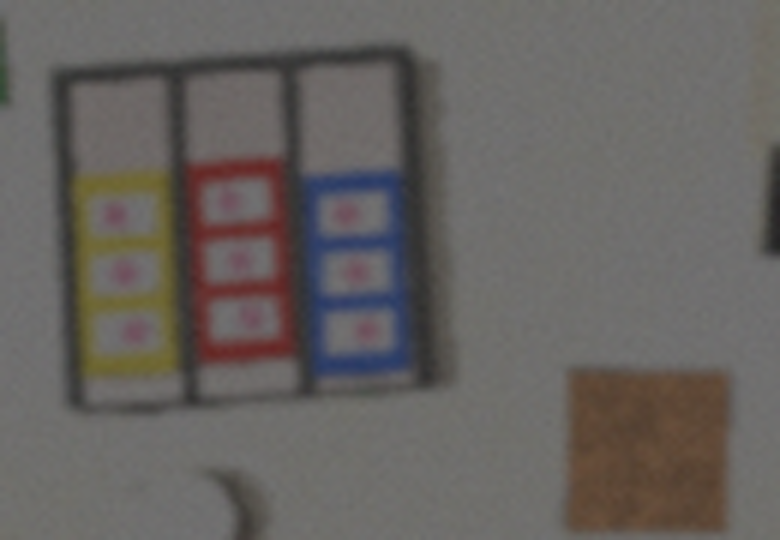

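View pics/scanT.png

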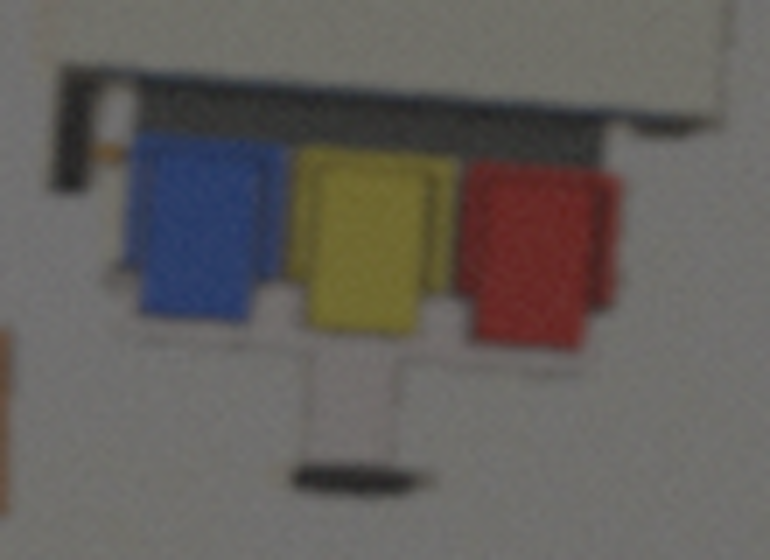

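Run:
```python
from h import *
c=cap("top"); sc=cap("scene")
def P(b,s,X,Y): return b[0]+(X+.5)/s-.5, b[1]+(Y+.5)/s-.5
rb=(135,135)
for n,X,Y in [("bl",53,66),("br",412,47),("fl",68,408),("fr",435,383)]:
    print("rack",n,np.round(atz(c,*P(rb,6,X,Y),46),1))
for n,X,Y in [("yb0",74,177),("yb1",168,171),("yf0",83,376),("yf1",176,371),("rb0",187,165),("rb1",283,159),("rf0",200,362),("rf1",296,355),("bb0",305,179),("bb1",402,172),("bf0",315,377),("bf1",411,371)]:
    print(n,np.round(atz(c,*P(rb,6,X,Y),46),1))
print("lane z",[np.round(atd(c,*P(rb,6,X,Y)),1) for X,Y in[(120,120),(235,110),(350,110)]])
for n,X,Y in [("mat",649,450)]: print(n,np.round(atz(c,*P(rb,6,X,Y),4),1))
print("jar", [np.round(atd(c,261/1.5625+dx,346/1.5625),1) for dx in(-3,0,3)], np.round(atz(c,261/1.5625,346/1.5625,45),1))
sb=(255,150)
def med(X,Y,r=2):
    u,v=P(sb,7,X,Y); u=int(round(u));v=int(round(v)); 
    pts=[atd(c,i,j)[2] for i in range(u-r,u+r+1) for j in range(v-r,v+r+1)]; return round(float(np.median(pts)),1)
print("bedz",med(195,250),med(365,260),med(530,270),"base",med(350,400),"handle",med(355,480,0))
zb=np.mean([med(195,250),med(365,260),med(530,270)])
for n,X,Y in [("b0",138,315),("b1",250,320),("y0",308,328),("y1",416,332),("r0",472,344),("r1",582,350)]:
    print(n,np.round(atz(c,*P(sb,7,X,Y),zb),1))
for n,X,Y in [("bgl",128,133),("bgr",283,145),("rgl",468,162),("rgr",620,176),("bgl",122,265),("rgr",612,310)]:
    print("guide",n,np.round(atz(c,*P(sb,7,X,Y),zb+10),1))
# scene handle top
```

```text
rack bl [681.1 316.9  46. ]
rack br [692.6 123.   46. ]
rack fl [495.4 303.9  46. ]
rack fr [509.6 107.9  46. ]
yb0 [620.4 304.   46. ]
yb1 [623.9 253.5  46. ]
yf0 [512.7 296.3  46. ]
yf1 [515.5 246.7  46. ]
rb0 [627.3 243.4  46. ]
rb1 [630.8 191.7  46. ]
rf0 [520.4 234.   46. ]
rf1 [524.4 182.7  46. ]
bb0 [620.  179.7  46. ]
bb1 [624.  127.4  46. ]
bf0 [512.6 172.3  46. ]
bf1 [516.  120.9  46. ]
lane z [array([653.8, 282.7,  34.5]), array([660.1, 220.7,  32.1]), array([658.1, 156.2,  44.6])]
mat [476.6  -5.8   4. ]
jar [array([435.2, 244.6,  45.1]), array([435.2, 234.9,  45.7]), array([435.2, 225.4,  45.3])] [435.2 235.   45. ]
bedz 37.8 38.3 37.3 base 10.8 handle 69.0
b0 [ 523.7 -108.8   37.8]
b1 [ 521.6 -160.7   37.8]
y0 [ 518.  -187.5   37.8]
y1 [ 516.3 -237.5   37.8]
r0 [ 510.9 -263.3   37.8]
r1 [ 508.3 -314.1   37.8]
guide bgl [ 607.3 -103.8   47.8]
guide bgr [ 602.  -175.4   47.8]
guide rgl [ 594.4 -260.8   47.8]
guide rgr [ 588.1 -330.9   47.8]
guide bgl [ 545.9 -101.1   47.8]
guide rgr [ 526.  -326.3   47.8]
```

```bash
cat >> h.py <<'E'
def plan(*T):
    "targets (x,y,z,yaw of tool x); prints slide & roll from current measured pose"
    s=readout.sense(); M=R.from_rotvec(s["eef_rot"]).as_matrix(); p=s["tcp_pos"]
    y0=np.arctan2(M[1,0],M[0,0])
    print("t",round(s["time"],1),"tcp",np.round(p,1),"yaw",round(y0,4),"tilt",np.round(M[:2,2],3),"F",np.round(s["wrist_force"],1),"w",round(s["gripper_width"],1))
    for t in T:
        d=np.array(t[:3])-p
        dy=(t[3]-y0+np.pi)%(2*np.pi)-np.pi
        x=np.array([np.cos(y0),np.sin(y0),0]); y=np.array([np.sin(y0),-np.cos(y0),0])
        print(np.round([d@x,d@y,-d[2]],1), round(-dy,3), "dist",round(np.linalg.norm(d)))
RK=np.array([502.5,206.,0]); RY=0.0715; NY=-0.078
rx=np.array([np.cos(RY),np.sin(RY),0]); ry=np.array([-np.sin(RY),np.cos(RY),0])
nx=np.array([np.cos(NY),np.sin(NY),0]); ny=np.array([-np.sin(NY),np.cos(NY),0])
def rk(x,y,z): return tuple(RK+x*rx+y*ry+[0,0,z])+(RY-np.pi/2,)
NS={"y":np.array([534.1,-213.8,41]),"b":np.array([540.2,-136,41]),"r":np.array([528.,-291.6,41])}
def ns(n,x,y,z): return tuple(NS[n]+x*nx+y*ny+[0,0,z])+(NY-np.pi/2,)
E
python3 - <<'E'
from h import *
w=RY-np.pi/2
plan((300,-500,250,w),(450,-250,250,w),(470,0,250,w),(435,235,150,w))
c=cap("top"); print(np.round([atz(c,186/1.5625,364/1.5625,50),atz(c,249/1.5625,403/1.5625,45),atz(c,640/1.5625,344/1.5625,160)]))
E
```

```text
t 0.2 tcp [ 260.  -595.4  190.4] yaw -1.1589 tilt [-0.     0.001] F [ 0.2 -0.3 -0.8] w 87.2
[-71.4 -74.8 -59.6] 0.34 dist 119
[-240.5 -312.4  -59.6] 0.34 dist 399
[-461.6 -430.8  -59.6] 0.34 dist 634
[-690.9 -492.8   40.4] 0.34 dist 850
[[ 398.  385.   50.]
 [ 319.  257.   45.]
 [ 438. -503.  160.]]
```

Emit:
apply_moves(
  gripper=[0,0,0,0,0,0,0,0,0,0],
  slide=[
    [-30,-30,-50],
    [-71,-75,-60],
    [-110,-125,-60],
    [-150,-175,-60],
    [-190,-230,-60],
    [-240,-312,-60],
    [-280,-335,-60],
    [-325,-358,-60],
    [-370,-382,-60],
    [-415,-406,-60],
  ],
  roll=[0,0.05,0.1,0.2,0.3,0.34,0.34,0.34,0.34,0.34],
)

```text
time: 1.3
tcp_pos: [446.8, -154.8, 250.8]
eef_rot: [-2.3, 2.14, -0.001]
wrist_force: [0.9, -0.0, -0.5]
gripper_width: 87.3
```

Run:
```python
from h import *
w=RY-np.pi/2
plan((470,0,250,w),(435,235,150,w),(435,235,100,w))
```

```text
t 1.3 tcp [ 446.8 -154.8  250.8] yaw -1.4987 tilt [ 0.001 -0.   ] F [ 0.9 -0.  -0.5] w 87.3
[-152.7  -34.3    0.8] 0.001 dist 157
[-389.6  -16.3  100.8] 0.001 dist 403
[-389.6  -16.3  150.8] 0.001 dist 418
```

Emit:
apply_moves(
  gripper=[0,0,0,0,0,0,0,0,0,0],
  slide=[
    [-45,-15,0],
    [-92,-30,0],
    [-138,-34,0],
    [-185,-34,0],
    [-230,-34,10],
    [-275,-34,30],
    [-320,-30,50],
    [-360,-22,75],
    [-390,-16,100],
    [-390,-16,100],
  ],
  roll=[0,0,0,0,0,0,0,0,0,0],
)

```text
time: 2.3
tcp_pos: [429.8, 237.2, 148.0]
eef_rot: [2.306, -2.128, -0.007]
wrist_force: [0.2, -0.5, 0.6]
gripper_width: 87.0
```

Run:
```python
from h import *
w=RY-np.pi/2
plan((435,235,15,w))
c=cap("scene"); save(c,"jar1.png",(260,150,420,310),4)
for z in (0,45): print(pix(c,(435,235,z)))
for z in (150,): print(pix(c,(435,235,z)))
```

```text
t 2.3 tcp [429.8 237.2 148. ] yaw -1.4904 tilt [-0.005  0.   ] F [ 0.2 -0.5  0.6] w 87.0
[  2.6  -5.  133. ] 0.009 dist 133
[347.82894575 221.49179628]
[350.09989475 209.69541874]
[355.8176446  179.79019565]
```

View pics/jar1.png

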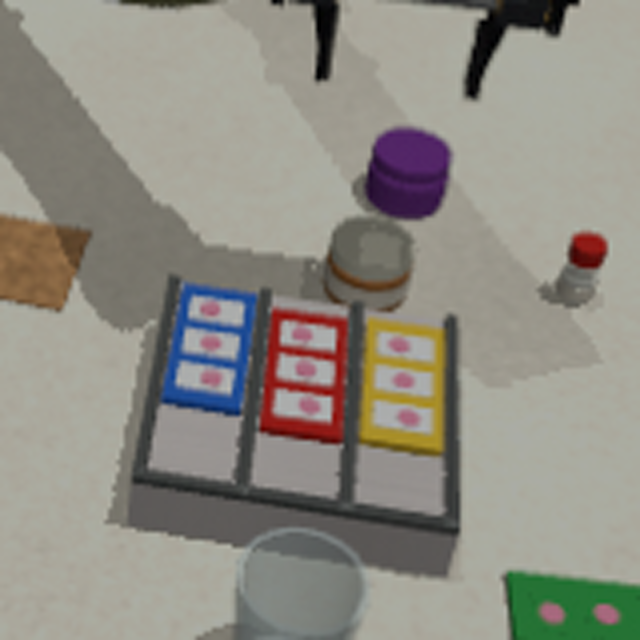

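Run:
```python
from h import *
c=cap("scene")
b=(260,150)
for X,Y in [(322,70),(325,50),(472,88),(478,70),(370,240)]:
    u,v=b[0]+(X+.5)/4-.5,b[1]+(Y+.5)/4-.5
    for du in(-1,0,1): print(X,Y,np.round(atd(c,u+du,v),1))
print(np.round(atz(c,260+370.5/4-.5,150+243.5/4-.5,45),1))
```

```text
322 70 [446.9 187.2 189.4]
322 70 [445.3 189.7 188.8]
322 70 [444.5 192.2 188.8]
325 50 [446.6 187.1 204.9]
325 50 [442.3 189.5 202.5]
325 50 [138.4 180.7   2.9]
472 88 [437.8 282.6 188.2]
472 88 [440.4 284.8 190.5]
472 88 [159.6 306.3   2.7]
478 70 [440.1 283.6 204.1]
478 70 [441.  285.9 205.1]
478 70 [126.2 310.1  -0.4]
370 240 [435.2 237.7  46.1]
370 240 [435.5 240.4  47. ]
370 240 [435.6 243.1  47.7]
[436.3 240.8  45. ]
```

Emit:
apply_moves(
  gripper=[1,1,1,1,1,1,1,1,1,1],
  slide=[
    [0,0,0],
    [0,0,0],
    [0,0,0],
    [0,0,0],
    [0,0,0],
    [0,0,0],
    [0,0,0],
    [0,0,0],
    [0,0,0],
    [0,0,0],
  ],
  roll=[0,0,0,0,0,0,0,0,0,0],
)

```text
time: 3.4
tcp_pos: [434.3, 233.2, 150.7]
eef_rot: [2.3, -2.14, 0.0]
wrist_force: [-0.2, -0.5, 0.2]
gripper_width: 14.9
```

Run:
```python
from h import *
plan((436,239,15,RY-np.pi/2))
c=cap("scene"); d=c["depth"]
# lowest gripper pixels: world z<260, >120 near TCP
s=readout.sense(); 
pts=[]
for v in range(120,230):
    for u in range(310,410):
        p=atd(c,u,v)
        if d[v,u]>0 and 130<p[2]<250 and abs(p[0]-s["tcp_pos"][0])<40 and abs(p[1]-s["tcp_pos"][1])<90: pts.append((p[2],*p[:2],u,v))
pts.sort(); print(np.round(pts[:8],1)); save(c,"shut.png",(310,110,400,200),5)
print(pix(c,s["tcp_pos"]))
```

```text
t 3.4 tcp [434.3 233.2 150.7] yaw -1.4989 tilt [ 0. -0.] F [-0.2 -0.5  0.2] w 14.9
[ -5.6  -2.1 135.7] 0.0 dist 136
[[184.1 445.6 226.2 354.  171. ]
 [184.8 440.7 246.2 362.  171. ]
 [186.  446.3 249.  363.  172. ]
 [186.1 446.2 218.3 351.  170. ]
 [186.2 445.6 220.8 352.  170. ]
 [187.  444.6 243.6 361.  171. ]
 [187.2 446.3 223.3 353.  170. ]
 [187.3 434.3 216.8 351.  167. ]]
[355.19516041 179.33491226]
```

View pics/shut.png

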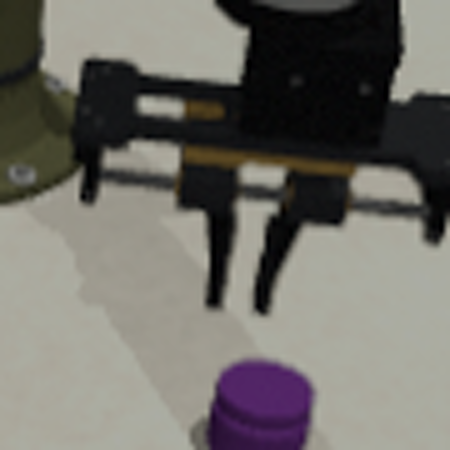

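Emit:
apply_moves(
  gripper=[0,0,0,0,0,0,0,0,0,0],
  slide=[
    [-2,-1,20],
    [-5,-2,40],
    [-5,-2,70],
    [-5,-2,70],
    [-5,-2,70],
    [-5,-2,70],
    [-5,-2,70],
    [-5,-2,70],
    [-5,-2,70],
    [-5,-2,70],
  ],
  roll=[0,0,0,0,0,0,0,0,0,0],
)

```text
time: 4.45
tcp_pos: [436.2, 238.3, 81.0]
eef_rot: [-2.299, 2.14, -0.001]
wrist_force: [-0.3, -0.2, 0.4]
gripper_width: 82.1
```

Emit:
apply_moves(
  gripper=[0,0,0,0,0,0,0,0,0,0],
  slide=[
    [0,0,10],
    [0,0,20],
    [0,0,30],
    [0,0,40],
    [0,0,50],
    [0,0,60],
    [0,0,65],
    [0,0,65],
    [0,0,65],
    [0,0,65],
  ],
  roll=[0,0,0,0,0,0,0,0,0,0],
)

```text
time: 5.45
tcp_pos: [436.4, 238.6, 16.2]
eef_rot: [-2.299, 2.14, -0.001]
wrist_force: [0.2, -0.5, 0.1]
gripper_width: 86.8
```

Run:
```python
from h import *
plan((436,239,15,RY-np.pi/2))
c=cap("scene"); save(c,"jar2.png",(310,150,400,240),6)
```

```text
t 5.5 tcp [436.4 238.6  16.2] yaw -1.4989 tilt [0.001 0.   ] F [ 0.2 -0.5  0.1] w 86.8
[-0.4  0.4  1.2] 0.0 dist 1
```

View pics/jar2.png

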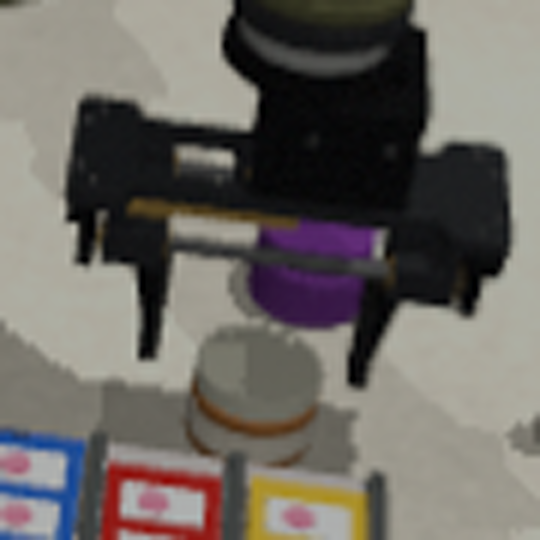

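Emit:
apply_moves(
  gripper=[0.4,0.4,0.4,0.4,0.4,0.4,0.4,0.4,0.4,0.4],
  slide=[
    [0,0,0],
    [0,0,0],
    [0,0,0],
    [0,0,0],
    [0,0,0],
    [0,0,0],
    [0,0,0],
    [0,0,0],
    [0,0,0],
    [0,0,0],
  ],
  roll=[0,0,0,0,0,0,0,0,0,0],
)

```text
time: 6.5
tcp_pos: [435.9, 238.3, 15.7]
eef_rot: [2.3, -2.14, 0.0]
wrist_force: [0.2, -0.9, 1.1]
gripper_width: 52.2
```

Emit:
apply_moves(
  gripper=[0,0,0,0,0,0,0,0,0,0],
  slide=[
    [0,0,0],
    [0,0,0],
    [0,0,0],
    [0,0,0],
    [0,0,0],
    [0,0,6],
    [0,0,12],
    [0,0,18],
    [0,0,22],
    [0,0,22],
  ],
  roll=[0,0,0,0,0,0,0,0,0,0],
)

```text
time: 7.5
tcp_pos: [435.3, 238.1, -7.2]
eef_rot: [2.299, -2.139, -0.001]
wrist_force: [-0.1, 0.1, -0.4]
gripper_width: 87.0
```

```bash
cat >> h.py <<'E'
def tipz(c):
    "lowest black gripper points per finger, via depth + tip colour"
    s=readout.sense(); t=s["tcp_pos"]; f=c["frame"].astype(int); d=c["depth"]; out=[]
    u0,v0=pix(c,t+[0,0,33])
    for v in range(int(v0)-40,int(v0)+25):
        for u in range(int(u0)-45,int(u0)+45):
            if f[v,u].max()<50 and d[v,u]>0:
                p=atd(c,u,v)
                if np.hypot(*(p-t)[:2])<75 and p[2]>t[2]+15: out.append((*p,u,v))
    out=np.array(out); 
    for sel in (out[:,1]<t[1],out[:,1]>=t[1]):
        o=out[sel]; o=o[np.argsort(o[:,2])][:6]; print(np.round(np.median(o,0),1)-np.r_[t.round(1),0,0])
E
python3 - <<'E'
from h import *
plan((436,239,15,RY-np.pi/2))
c=cap("scene"); tipz(c)
E
```

```text
t 7.5 tcp [435.3 238.1  -7.2] yaw -1.4988 tilt [-0.002 -0.   ] F [-0.1  0.1 -0.4] w 87.0
[ -0.9  -0.8 -22.2] 0.0 dist 22
[ 14.5 -47.5  35.5 333.  214.5]
[  6.3  48.3  36.4 367.5 218.5]
```

Emit:
apply_moves(
  gripper=[0,0,0,0.5,0.5,0.5,0.5,0.5,0.5,0.5],
  slide=[
    [0,0,4],
    [0,0,9],
    [0,0,9],
    [0,0,9],
    [0,0,9],
    [0,0,9],
    [0,0,9],
    [0,0,9],
    [0,0,9],
    [0,0,9],
  ],
  roll=[0,0,0,0,0,0,0,0,0,0],
)

```text
time: 8.55
tcp_pos: [436.1, 238.7, -15.2]
eef_rot: [-2.3, 2.14, 0.0]
wrist_force: [0.2, 1.4, 0.7]
gripper_width: 59.6
```

Emit:
apply_moves(
  gripper=[0.6,0.6,0.6,0.6,0.6,0.6,0.6,0.6,0.6,0.6],
  slide=[
    [0,0,-25],
    [0,0,-60],
    [40,-4,-60],
    [85,-9,-60],
    [130,-14,-60],
    [170,-18,-60],
    [210,-21,-60],
    [247,-23,-60],
    [247,-23,-60],
    [247,-23,-45],
  ],
  roll=[0,0,0,0,0,0,0,0,0,0],
)

```text
time: 9.55
tcp_pos: [477.9, -8.1, 30.7]
eef_rot: [-2.295, 2.144, -0.004]
wrist_force: [0.6, 0.5, -1.5]
gripper_width: 59.4
```

Run:
```python
from h import *
plan((476.6,-5.8,-10,RY-np.pi/2))
```

```text
t 9.6 tcp [477.9  -8.1  30.7] yaw -1.5026 tilt [ 0.003 -0.001] F [ 0.6  0.5 -1.5] w 59.4
[-2.4  1.2 40.7] -0.003 dist 41
```

Emit:
apply_moves(
  gripper=[0.6,0.6,0.6,0.6,0.6,0.6,0.6,0.3,0,0],
  slide=[
    [0,0,15],
    [0,0,28],
    [0,0,34],
    [0,0,37],
    [0,0,39],
    [0,0,40],
    [0,0,40],
    [0,0,40],
    [0,0,40],
    [0,0,40],
  ],
  roll=[0,0,0,0,0,0,0,0,0,0],
)

```text
time: 10.55
tcp_pos: [477.2, -6.4, -9.9]
eef_rot: [-2.299, 2.14, -0.001]
wrist_force: [-1.2, -0.1, -0.9]
gripper_width: 69.8
```

Emit:
apply_moves(
  gripper=[0,0,0,0,0,0.5,1,1,1,1],
  slide=[
    [0,0,0],
    [0,0,-20],
    [0,0,-50],
    [0,0,-90],
    [0,0,-130],
    [0,0,-130],
    [-40,0,-130],
    [-80,0,-130],
    [-120,0,-130],
    [-120,0,-130],
  ],
  roll=[0,0,0,0,0,0,0,0,0,0],
)

```text
time: 11.55
tcp_pos: [466.8, 119.9, 119.8]
eef_rot: [-2.308, 2.128, 0.002]
wrist_force: [0.7, 0.6, 0.4]
gripper_width: 55.0
```

Run:
```python
from h import *
c=cap("top"); f=c["frame"].astype(int)
save(c,"top2.png",(130,120,370,270),3.3)
Z=10
print("red")
plan(rk(140,0,100),rk(140,0,Z),rk(76,0,Z))
```

```text
red
t 11.6 tcp [467.3 116.4 119.5] yaw -1.4928 tilt [-0.     0.001] F [-0.2 -0.5 -0.3] w 50.8
[ -85.7 -182.1   19.5] 0.007 dist 202
[ -85.7 -182.1  109.5] 0.007 dist 229
[ -86.1 -118.1  109.5] 0.007 dist 183
```

View pics/top2.png

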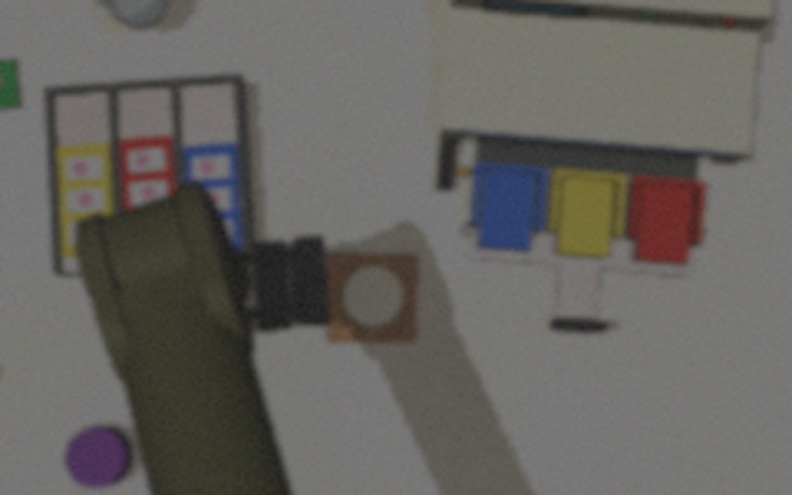

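Emit:
apply_moves(
  gripper=[1,1,1,1,1,1,1,1,1,1],
  slide=[
    [-20,-45,0],
    [-40,-90,0],
    [-60,-135,0],
    [-80,-175,20],
    [-86,-194,50],
    [-86,-194,85],
    [-86,-194,92],
    [-86,-194,92],
    [-86,-194,92],
    [-86,-194,92],
  ],
  roll=[0,0,0,0,0,0,0,0,0,0],
)

```text
time: 12.6
tcp_pos: [656.7, 212.9, 30.2]
eef_rot: [-2.297, 2.139, -0.004]
wrist_force: [0.1, 0.2, 0.1]
gripper_width: 0.5
```

Run:
```python
from h import *
plan(rk(152,0,10))
c=cap("scene"); save(c,"push0.png",(270,180,400,290),6)
```

```text
t 12.6 tcp [656.7 212.9  30.2] yaw -1.4996 tilt [0.004 0.   ] F [0.1 0.2 0.1] w 0.5
[-4.1  2.3 20.2] -0.0 dist 21
```

View pics/push0.png

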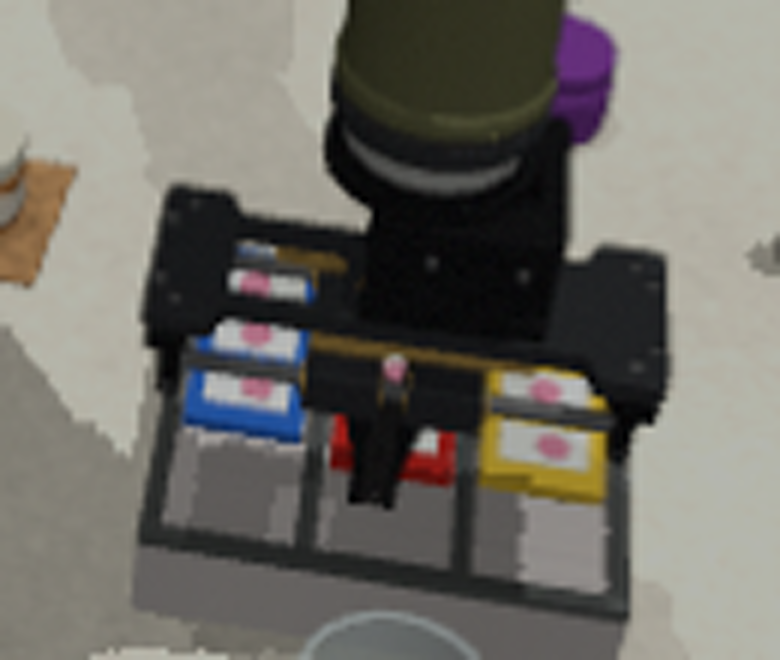

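Emit:
apply_moves(
  gripper=[1,1,1,1,1,1,1,1,1,1],
  slide=[
    [-2,2,0],
    [-4,2,5],
    [-4,2,10],
    [-4,2,15],
    [-4,2,18],
    [-4,2,18],
    [-4,2,19],
    [-4,2,19],
    [-4,2,19],
    [-4,2,19],
  ],
  roll=[0,0,0,0,0,0,0,0,0,0],
)

```text
time: 13.65
tcp_pos: [653.2, 216.9, 8.9]
eef_rot: [-2.3, 2.14, -0.0]
wrist_force: [-1.6, -0.3, 2.6]
gripper_width: 0.4
```

Emit:
apply_moves(
  gripper=[1,1,1,1,1,1,1,1,1,1],
  slide=[
    [0,0,0.5],
    [0,0,1],
    [0,0,1],
    [0,0,1.5],
    [0,0,2],
    [0,0,2],
    [0,0,2],
    [0,0,2],
    [0,0,2],
    [0,0,2],
  ],
  roll=[0,0,0,0,0,0,0,0,0,0],
)

```text
time: 14.65
tcp_pos: [653.2, 216.8, 8.8]
eef_rot: [2.299, -2.14, 0.002]
wrist_force: [-4.9, -3.4, 10.6]
gripper_width: 0.4
```

Emit:
apply_moves(
  gripper=[1,1,1,1,1,1,1,1,1,1],
  slide=[
    [0,0,-4],
    [0,6,-4],
    [0,14,-4],
    [0,24,-4],
    [0,34,-4],
    [0,44,-4],
    [0,54,-4],
    [0,62,-4],
    [0,68,-4],
    [0,70,-4],
  ],
  roll=[0,0,0,0,0,0,0,0,0,0],
)

```text
time: 15.65
tcp_pos: [582.7, 211.8, 10.8]
eef_rot: [2.3, -2.14, 0.001]
wrist_force: [1.2, 0.8, -0.3]
gripper_width: 0.4
```

Run:
```python
from h import *
plan(rk(76,0,11))
c=cap("scene"); save(c,"push1.png",(270,180,400,290),6)
b=(270,180)
```

```text
t 15.7 tcp [582.7 211.8  10.8] yaw -1.4986 tilt [ 0. -0.] F [ 1.2  0.8 -0.3] w 0.4
[ 0.   4.4 -0.2] 0.001 dist 4
```

View pics/push1.png

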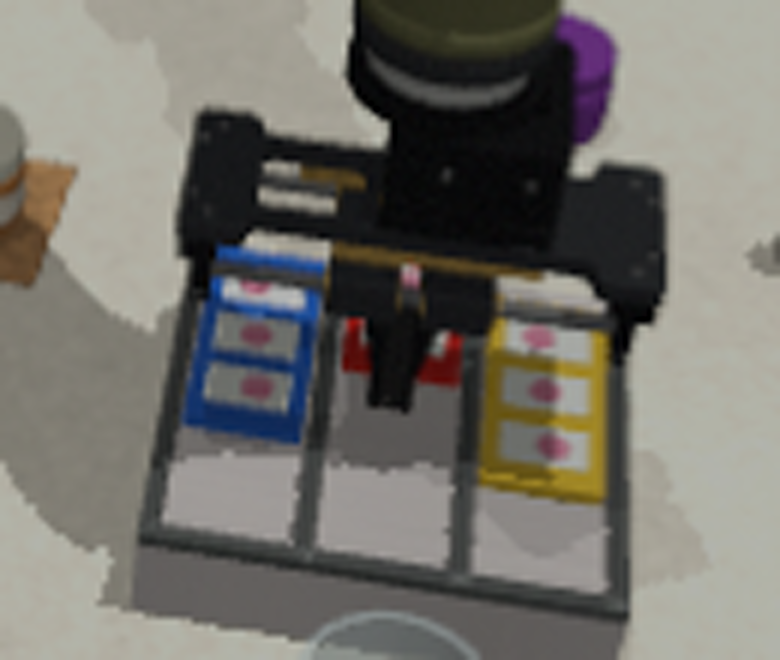

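```bash
cat >> h.py <<'E'
HUE={"r":lambda h:(h<8)|(h>172),"y":lambda h:(h>18)&(h<34),"b":lambda h:(h>102)&(h<125)}
def mask(c,n):
    h=cv2.cvtColor(c["frame"],cv2.COLOR_RGB2HSV); m=HUE[n](h[...,0])&(h[...,1]>120)&(h[...,2]>50); return m
def ext(c,n,o,ax,ay,z,xr,yr,dtol=8):
    "extent of colour n on plane z in local frame (origin o)"
    ys,xs=np.nonzero(mask(c,n)); L=[]
    for u,v in zip(xs,ys):
        p=atz(c,u,v,z)-o; a,b=p@ax,p@ay
        if xr[0]<a<xr[1] and yr[0]<b<yr[1] and abs(atd(c,u,v)[2]-z)<dtol: L.append((a,b))
    L=np.array(L); 
    if len(L)<5: return print(n,"none",len(L))
    print(n,len(L),"x %.1f..%.1f y %.1f..%.1f"%(*np.percentile(L[:,0],[1,99]),*np.percentile(L[:,1],[1,99])))
LN={"y":62,"r":0,"b":-62}
def lanes(c):
    for n in "yrb": ext(c,n,RK,rx,ry,46,(-110,180),(LN[n]-32,LN[n]+32))
E
python3 - <<'E'
from h import *
c=cap("scene"); lanes(c); c=cap("top"); lanes(c)
b=(270,180)
for X,Y,z in [(458,364,46),(458,384,40),(350,350,46),(350,371,40)]:
    p=atz(c0:=cap("scene"),b[0]+(X+.5)/6-.5,b[1]+(Y+.5)/6-.5,z)-RK; print(np.round([p@rx,p@ry],1))
E
```

```text
y 302 x 31.7..129.8 y 39.8..91.4
r 72 x 42.4..74.3 y -21.3..28.2
b 266 x 9.2..121.2 y -84.0..-34.9
y 19 x 19.0..48.1 y 65.5..89.6
r none 0
b 11 x 33.0..115.7 y -83.5..-42.9
[60.9 27.7]
[66.9 28.8]
[ 62.2 -18.6]
[ 68.9 -17.4]
```

Emit:
apply_moves(
  gripper=[1,1,1,1,1,0.7,0.3,0,0,0],
  slide=[
    [0,2,0],
    [0,4,0],
    [0,5,0],
    [0,5,0],
    [0,-3,-20],
    [0,-3,-70],
    [0,20,-110],
    [0,60,-110],
    [0,103,-110],
    [0,103,-110],
  ],
  roll=[0,0,0,0,0,0,0,0,0,0],
)

```text
time: 17.0
tcp_pos: [474.4, 204.3, 119.8]
eef_rot: [2.3, -2.131, 0.003]
wrist_force: [-0.6, 0.5, 1.5]
gripper_width: 32.4
```

Run:
```python
from h import *
plan(rk(-24,0,30),rk(-24,0,-7))
c=cap("scene"); lanes(c); c=cap("top"); lanes(c)
```

```text
t 17.0 tcp [474.4 204.3 119.8] yaw -1.4949 tilt [-0.003 -0.006] F [-0.6  0.5  1.5] w 32.4
[ 0.3 -4.2 89.8] 0.004 dist 90
[  0.3  -4.2 126.8] 0.004 dist 127
y 346 x 16.4..129.7 y 39.7..89.0
r 270 x -41.9..68.9 y -21.4..28.4
b 289 x 10.4..121.3 y -84.2..-34.6
y 59 x 51.8..122.6 y 39.8..86.2
r 44 x 39.1..62.1 y -20.6..28.5
b 82 x 12.6..113.7 y -81.9..-35.7
```

Emit:
apply_moves(
  gripper=[0,0,0,0,0,0,0,0,0,0],
  slide=[
    [-1,-4,20],
    [-2,-4,40],
    [-2,-4,50],
    [-2,-4,50],
    [-2,-4,55],
    [-2,-4,65],
    [-2,-4,85],
    [-2,-4,105],
    [-2,-4,120],
    [-2,-4,127],
  ],
  roll=[0,0,0,0,0,0,0,0,0,0],
)

```text
time: 18.1
tcp_pos: [483.6, 206.4, -7.7]
eef_rot: [2.299, -2.139, -0.002]
wrist_force: [-0.3, 0.4, -0.0]
gripper_width: 87.1
```

Emit:
apply_moves(
  gripper=[0,0,0.5,0.5,0.5,0.5,0.5,0.5,0.5,0.5],
  slide=[
    [0,0,0],
    [0,0,0],
    [0,0,0],
    [0,0,0],
    [0,0,0],
    [0,0,0],
    [0,0,0],
    [0,0,0],
    [0,0,0],
    [0,0,0],
  ],
  roll=[0,0,0,0,0,0,0,0,0,0],
)

```text
time: 19.1
tcp_pos: [484.4, 206.8, -6.3]
eef_rot: [2.3, -2.14, -0.0]
wrist_force: [-0.2, -0.4, 1.0]
gripper_width: 49.1
```

Run:
```python
from h import *
plan(rk(-24.5,0,-7))
c=cap("scene"); lanes(c); save(c,"grip1.png",(270,150,400,260),6)
```

```text
t 19.1 tcp [484.4 206.8  -6.3] yaw -1.499 tilt [-0.  0.] F [-0.2 -0.4  1. ] w 49.1
[2.1 6.5 0.7] 0.0 dist 7
y 345 x 16.6..129.8 y 39.7..89.0
r 270 x -41.5..69.5 y -22.3..27.9
b 287 x 10.4..121.1 y -84.2..-34.6
```

View pics/grip1.png

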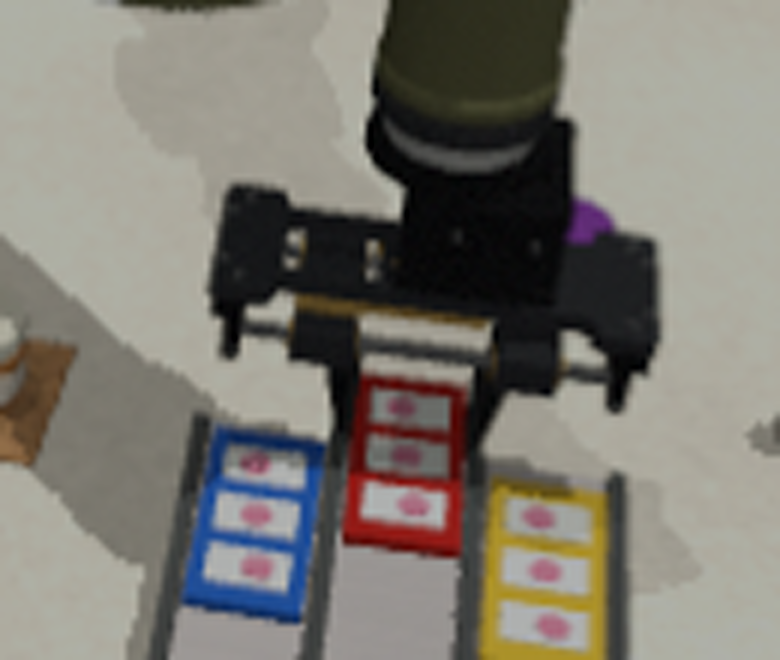

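Emit:
apply_moves(
  gripper=[0.2,0.2,0.2,0.2,0.5,0.5,0.5,0.5,0.5,0.5],
  slide=[
    [0,0,0],
    [0,0,0],
    [0,4,0.7],
    [0,7.5,0.7],
    [0,7.5,0.7],
    [0,7.5,0.7],
    [0,7.5,0.7],
    [0,7.5,0.7],
    [0,7.5,0.7],
    [0,7.5,0.7],
  ],
  roll=[0,0,0,0,0,0,0,0,0,0],
)

```text
time: 20.15
tcp_pos: [477.1, 206.2, -7.0]
eef_rot: [-2.3, 2.14, -0.0]
wrist_force: [0.0, -0.4, 1.0]
gripper_width: 49.7
```

Run:
```python
from h import *
G=-33.5   # grip offset from carrier centre (toward front)
c=cap("scene"); lanes(c)
plan(rk(-26,2,90),(440,100,90,-1.55),ns("r",G-6,0,-14-31+14+60),ns("r",G,0,-48+1))
```

```text
y 347 x 16.3..129.7 y 39.7..89.0
r 268 x -41.5..69.5 y -22.3..27.7
b 288 x 10.4..121.1 y -84.2..-34.6
t 20.2 tcp [477.1 206.1  -7. ] yaw -1.4991 tilt [ 0. -0.] F [-0.   0.9  0.1] w 49.5
[ -0.1   0.6 -97. ] 0.0 dist 97
[103.2  44.6 -97. ] 0.051 dist 148
[494.2  23.9 -77. ] 0.15 dist 501
[495.1  18.   -1. ] 0.15 dist 495
```

Emit:
apply_moves(
  gripper=[0.5,0.5,0.5,0.5,0.5,0.5,0.5,0.5,0.5,0.5],
  slide=[
    [0,1,-15],
    [0,3,-45],
    [15,10,-87],
    [50,10,-97],
    [95,12,-97],
    [140,14,-97],
    [185,16,-97],
    [230,18,-97],
    [275,20,-97],
    [320,22,-97],
  ],
  roll=[0,0,0,0,0.02,0.04,0.06,0.08,0.1,0.12],
)

```text
time: 21.2
tcp_pos: [477.9, -116.2, 91.2]
eef_rot: [-2.167, 2.275, -0.002]
wrist_force: [1.1, 0.3, -1.6]
gripper_width: 49.3
```

Emit:
apply_moves(
  gripper=[0.5,0.5,0.5,0.5,0.5,0.5,0.5,0.5,0.5,0.5],
  slide=[
    [40,0,0],
    [80,0,0],
    [115,0,0],
    [150,0,0],
    [165,0,0],
    [175,0,0],
    [175,0,0],
    [175,0,0],
    [175,0,0],
    [175,0,0],
  ],
  roll=[0.01,0.02,0.03,0.03,0.03,0.03,0.03,0.03,0.03,0.03],
)

```text
time: 22.2
tcp_pos: [469.9, -287.9, 90.2]
eef_rot: [-2.136, 2.304, -0.0]
wrist_force: [0.0, 0.0, -0.1]
gripper_width: 49.5
```

Run:
```python
from h import *
G=-33.6
plan(ns("r",G-6,0,-10),ns("r",G-6,0,-45),ns("r",G,0,-48))
c=cap("scene"); save(c,"ne1.png",(120,150,260,260),5.7)
c=cap("top")
for n in "byr": ext(c,n,NS["y"],nx,ny,38,(-30,80),(-120,120))
```

```text
t 22.2 tcp [ 469.9 -287.9   90.2] yaw -1.6467 tilt [ 0. -0.] F [ 0.   0.  -0.1] w 49.5
[ -0.8 -18.6  59.2] 0.002 dist 62
[ -0.8 -18.6  94.2] 0.002 dist 96
[ -0.8 -24.6  97.2] 0.002 dist 100
b 336 x -14.6..62.8 y 51.0..101.5
y 340 x -15.2..59.0 y -30.9..29.7
r 290 x 3.8..62.3 y -110.0..-44.2
```

View pics/ne1.png

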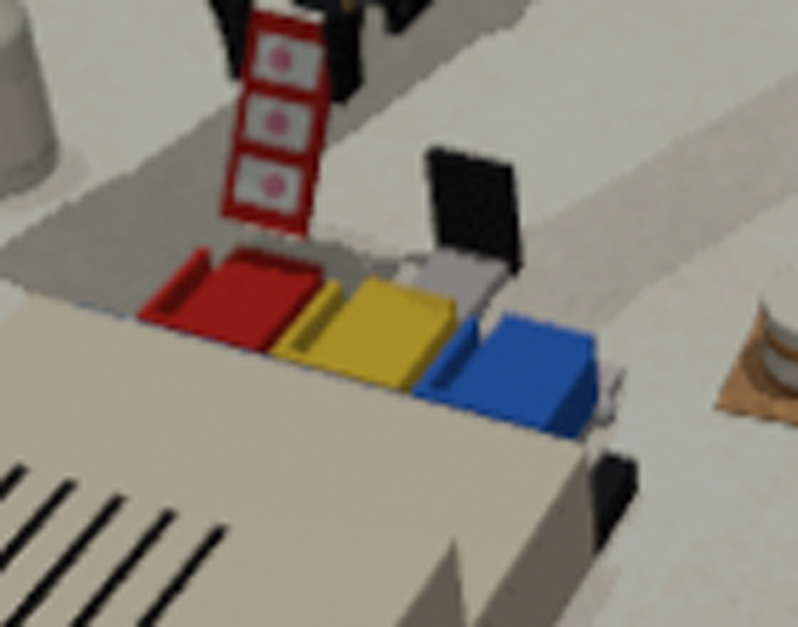

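```bash
cat >> h.py <<'E'
def held(c,n,zr=(60,200)):
    s=readout.sense(); t=s["tcp_pos"]; M=R.from_rotvec(s["eef_rot"]).as_matrix(); ys,xs=np.nonzero(mask(c,n)); L=[]
    for u,v in zip(xs,ys):
        p=atd(c,u,v)
        if zr[0]<p[2]<zr[1] and np.hypot(*(p-t)[:2])<120: L.append([-(p-t)@M[:,1],-(p-t)@M[:,0],p[2]-t[2]])
    L=np.array(L)
    if len(L)<10: return print("held none",len(L))
    A=np.c_[L[:,:2],np.ones(len(L))]; k,_,_,_=np.linalg.lstsq(A,L[:,2],rcond=None)
    print("held",n,len(L),"fwd %.1f..%.1f left %.1f..%.1f"%(*np.percentile(L[:,0],[1,99]),*np.percentile(L[:,1],[1,99])),"slope",np.round(k,3),"z at centre",round(k[0]*33+k[2],1))
E
python3 - <<'E'
from h import *
held(cap("scene"),"r"); held(cap("top"),"r")
E
```

```text
held r 260 fwd -6.3..52.6 left -24.7..25.6 slope [-1.5700e+00 -2.1000e-02  5.8923e+01] z at centre 7.1
held none 0
```

Emit:
apply_moves(
  gripper=[0.5,0.5,0.5,0.5,0.5,0.5,0.5,0.5,0.5,0.5],
  slide=[
    [0,-8,0],
    [-0.8,-18,0],
    [-0.8,-28,0],
    [-0.8,-38,0],
    [-0.8,-48,0],
    [-0.8,-55,0],
    [-0.8,-58,5],
    [-0.8,-58,8],
    [-0.8,-58,8],
    [-0.8,-58,8],
  ],
  roll=[0,0,0,0,0,0,0,0,0,0],
)

```text
time: 23.4
tcp_pos: [526.8, -293.2, 81.8]
eef_rot: [2.132, -2.307, -0.001]
wrist_force: [-0.3, -0.8, -1.2]
gripper_width: 49.5
```

Run:
```python
from h import *
plan(ns("r",2,0,65-41),ns("r",-36,0,-50))
c=cap("scene"); held(c,"r",(57,200)); save(c,"ne2.png",(120,140,260,250),5.7)
```

```text
t 23.4 tcp [ 526.8 -293.2   81.8] yaw -1.6494 tilt [-0.001  0.   ] F [-0.3 -0.8 -1.2] w 49.5
[-1.7 -3.1 16.8] -0.001 dist 17
[-1.7 34.9 90.8] -0.001 dist 97
held r 284 fwd -7.3..54.0 left -25.4..25.8 slope [-1.522 -0.    57.642] z at centre 7.4
```

View pics/ne2.png

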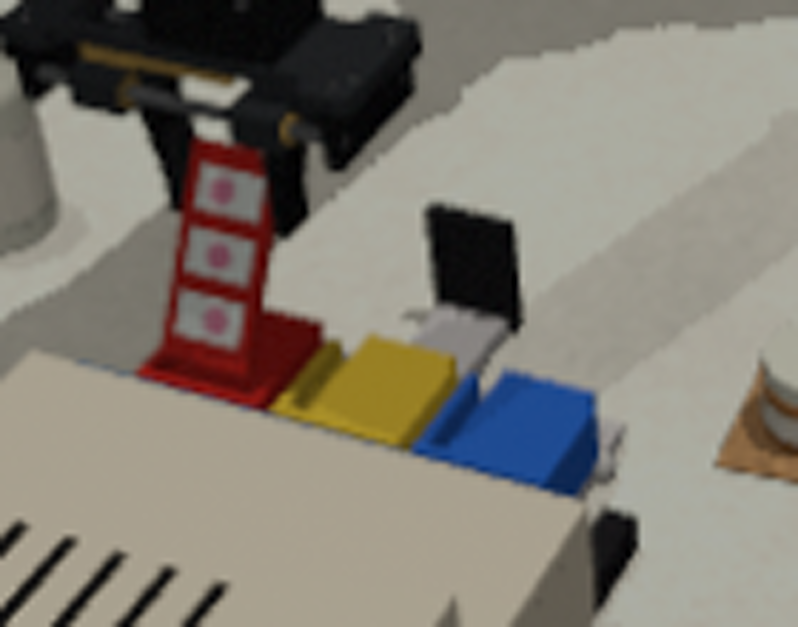

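Emit:
apply_moves(
  gripper=[0.5,0.5,0.5,0.5,0.5,0.5,0.5,0.5,0.5,0.5],
  slide=[
    [-1,0,8],
    [-1.5,1,16],
    [-1.5,5.5,23.4],
    [-1.5,10,27.6],
    [-1.5,14.3,31.9],
    [-1.5,18,37],
    [-1.5,21.9,41.6],
    [-1.5,27.9,52.2],
    [-1.5,30,58],
    [-1.5,30,58],
  ],
  roll=[0,0,0,0,0,0,0,0,0,0],
)

```text
time: 24.45
tcp_pos: [496.2, -289.1, 22.5]
eef_rot: [2.132, -2.306, -0.003]
wrist_force: [-0.3, -1.0, 2.1]
gripper_width: 49.2
```

Run:
```python
from h import *
plan(ns("r",-36,0,-50))
c=cap("scene"); held(c,"r",(52,200)); c=cap("top"); held(c,"r",(52,200))
```

```text
t 24.4 tcp [ 496.2 -289.1   22.5] yaw -1.6494 tilt [-0.002  0.001] F [-0.3 -1.   2.1] w 49.2
[ 0.1  4.1 31.5] -0.001 dist 32
held r 198 fwd -13.6..93.8 left -31.5..35.2 slope [-3.3600e-01  1.0000e-03  5.4331e+01] z at centre 43.2
held none 6
```

Emit:
apply_moves(
  gripper=[0.5,0.5,0.5,0.5,0.5,0.5,0.5,0.5,0.5,0.5],
  slide=[
    [0,1.5,5],
    [0,2.5,10],
    [0,3.5,15],
    [0,4,20],
    [0,4.5,24],
    [0,4.5,27],
    [0,4.5,29],
    [0,4.5,30],
    [0,4.5,31],
    [0,4.5,31],
  ],
  roll=[0,0,0,0,0,0,0,0,0,0],
)

```text
time: 25.55
tcp_pos: [493.3, -288.9, -6.9]
eef_rot: [-2.133, 2.306, -0.001]
wrist_force: [-2.3, -0.3, 3.3]
gripper_width: 49.6
```

Run:
```python
from h import *
plan(ns("r",-34,0,-50))
c=cap("scene"); held(c,"r",(41,200)); ext(c,"r",NS["r"],nx,ny,44,(-80,70),(-40,40),6)
```

```text
t 25.6 tcp [ 493.3 -288.9   -6.9] yaw -1.6489 tilt [ 0. -0.] F [-2.3 -0.3  3.3] w 49.6
[-0.  -0.8  2.1] -0.0 dist 2
held r 280 fwd -15.1..96.3 left -33.5..35.1 slope [-4.000e-03 -8.000e-03  5.514e+01] z at centre 55.0
r 227 x -55.6..57.3 y -36.0..34.9
```

Emit:
apply_moves(
  gripper=[0.3,0.3,0.3,0.3,0.3,0.3,0.3,0.3,0.3,0.3],
  slide=[
    [0,0,0],
    [0,0,0],
    [0,0,0],
    [0,0,-5],
    [0,0,-15],
    [0,0,-30],
    [0,0,-60],
    [0,0,-100],
    [0,30,-110],
    [0,40,-110],
  ],
  roll=[0,0,0,0,0,0,0,0,0,0],
)

```text
time: 26.6
tcp_pos: [453.2, -286.9, 106.4]
eef_rot: [2.132, -2.307, 0.008]
wrist_force: [-0.4, -0.4, 0.2]
gripper_width: 60.9
```

Run:
```python
from h import *
plan((470,0,100,-1.55),rk(145,62,60))
c=cap("scene"); ext(c,"r",NS["r"],nx,ny,44,(-80,70),(-40,40),6);save(c,"ne3.png",(120,140,260,250),5.7)
c=cap("top"); ext(c,"r",NS["r"],nx,ny,44,(-80,70),(-40,40),10)
```

```text
t 26.6 tcp [ 453.2 -286.9  106.4] yaw -1.6497 tilt [ 0.003 -0.004] F [-0.4 -0.4  0.2] w 60.9
[-287.4    5.9    6.4] -0.1 dist 287
[-578.3 -144.3   46.4] -0.15 dist 598
r 241 x -52.6..57.1 y -35.3..34.6
r 229 x -16.4..69.2 y -32.7..34.1
```

View pics/ne3.png

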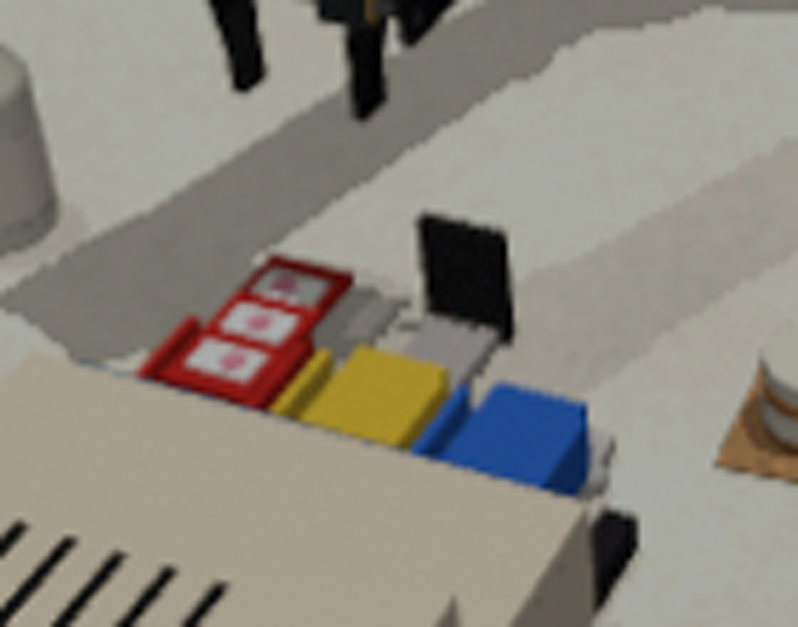

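Emit:
apply_moves(
  gripper=[0.6,1,1,1,1,1,1,1,1,1],
  slide=[
    [-45,0,0],
    [-92,0,5],
    [-140,2,5],
    [-188,4,5],
    [-235,5,5],
    [-285,5,5],
    [-330,-15,5],
    [-375,-40,5],
    [-415,-65,5],
    [-455,-88,5],
  ],
  roll=[0,0,-0.02,-0.04,-0.06,-0.08,-0.1,-0.12,-0.14,-0.15],
)

```text
time: 27.7
tcp_pos: [577.6, 163.2, 96.8]
eef_rot: [2.3, -2.14, -0.003]
wrist_force: [0.7, -0.4, -0.5]
gripper_width: 1.0
```

Emit:
apply_moves(
  gripper=[1,1,1,1,1,1,1,1,1,1],
  slide=[
    [-25,-15,0],
    [-50,-30,0],
    [-75,-40,0],
    [-90,-50,0],
    [-90,-50,10],
    [-90,-50,20],
    [-90,-50,20],
    [-90,-50,20],
    [-90,-50,20],
    [-90,-50,20],
  ],
  roll=[0,0,0,0,0,0,0,0,0,0],
)

```text
time: 28.7
tcp_pos: [620.3, 253.7, 78.6]
eef_rot: [-2.298, 2.141, -0.001]
wrist_force: [-0.6, -0.6, 0.2]
gripper_width: 0.5
```

Run:
```python
from h import *
plan(rk(148,63,60),rk(148,63,11))
c=cap("top"); 
for n in "byr": ext(c,n,NS["y"],nx,ny,38,(-90,80),(-120,120),10)
ext(c,"r",NS["y"],nx,ny,44,(-90,80),(-120,120),10)
save(c,"scanT2.png",(255,150,365,230),7)
```

```text
t 28.7 tcp [620.3 253.7  78.6] yaw -1.4999 tilt [ 0.001 -0.   ] F [-0.6 -0.6  0.2] w 0.5
[-23.8 -27.1  18.6] -0.001 dist 41
[-23.8 -27.1  67.6] -0.001 dist 77
b 351 x -4.5..72.2 y 47.1..102.0
y 400 x -5.0..72.8 y -31.2..31.2
r 252 x -49.0..72.9 y -111.1..-44.1
r 293 x -49.6..73.0 y -110.2..-44.3
```

View pics/scanT2.png

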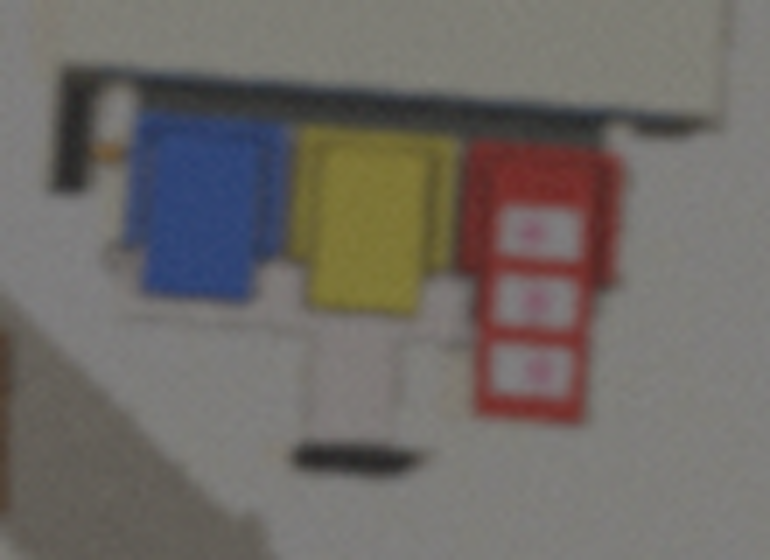

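Emit:
apply_moves(
  gripper=[1,1,1,1,1,1,1,1,1,1],
  slide=[
    [-12,-14,10],
    [-24,-27,19],
    [-24,-27,19],
    [-24,-27,30],
    [-24,-27,45],
    [-24,-27,58],
    [-24,-27,65],
    [-24,-27,67],
    [-24,-27,67],
    [-24,-27,67],
  ],
  roll=[0,0,0,0,0,0,0,0,0,0],
)

```text
time: 29.75
tcp_pos: [645.4, 280.4, 11.6]
eef_rot: [-2.299, 2.14, -0.0]
wrist_force: [0.8, -0.2, -0.2]
gripper_width: 0.5
```

Run:
```python
from h import *
plan(rk(75.5,63,11))
```

```text
t 29.8 tcp [645.4 280.4  11.6] yaw -1.4991 tilt [0.001 0.   ] F [ 0.8 -0.2 -0.2] w 0.5
[ 1.  72.4  0.6] 0.0 dist 72
```

Emit:
apply_moves(
  gripper=[1,1,1,1,1,1,1,1,1,1],
  slide=[
    [0,8,0.5],
    [0,16,0.5],
    [0,25,0.5],
    [0,34,0.5],
    [0,43,0.5],
    [0,52,0.5],
    [0,61,0.5],
    [0,68,0.5],
    [0,72,0.5],
    [0,72.5,0.5],
  ],
  roll=[0,0,0,0,0,0,0,0,0,0],
)

```text
time: 30.75
tcp_pos: [572.0, 274.9, 10.4]
eef_rot: [2.3, -2.139, -0.0]
wrist_force: [-0.3, 0.0, -0.4]
gripper_width: 0.6
```

Emit:
apply_moves(
  gripper=[1,0.5,0.2,0.2,0.2,0.2,0.2,0.2,0.2,0.2],
  slide=[
    [0,-4,-5],
    [0,-4,-30],
    [0,10,-70],
    [0,50,-80],
    [0,95,-80],
    [0,98,-80],
    [0,98,-80],
    [0,98,-80],
    [0,98,-80],
    [0,98,-80],
  ],
  roll=[0,0,0,0,0,0,0,0,0,0],
)

```text
time: 31.75
tcp_pos: [475.9, 268.1, 90.4]
eef_rot: [-2.298, 2.141, 0.002]
wrist_force: [-0.3, -0.0, -0.5]
gripper_width: 64.0
```

Run:
```python
from h import *
plan(rk(-22.5,63,-7))
lanes(cap("scene")); lanes(cap("top"))
```

```text
t 31.8 tcp [475.9 268.1  90.4] yaw -1.5 tilt [-0.001  0.001] F [-0.3 -0.  -0.5] w 64.0
[ 0.8  0.4 97.4] -0.001 dist 97
y 290 x -43.0..68.2 y 39.4..88.8
r none 0
b 286 x 10.4..121.1 y -84.2..-34.6
y 37 x -6.9..61.2 y 40.6..86.4
r none 0
b 71 x 11.4..113.2 y -83.4..-36.0
```

Emit:
apply_moves(
  gripper=[0.2,0.2,0.2,0.2,0.2,0.2,0.5,0.5,0.5,0.5],
  slide=[
    [0,1.4,30],
    [0,1.4,60],
    [0,1.4,85],
    [0,1.4,95],
    [0,1.4,97.4],
    [0,1.4,97.4],
    [0,1.4,97.4],
    [0,1.4,97.4],
    [0,1.4,97.4],
    [0,1.4,97.4],
  ],
  roll=[0,0,0,0,0,0,0,0,0,0],
)

```text
time: 32.85
tcp_pos: [474.1, 268.0, -6.3]
eef_rot: [-2.299, 2.14, -0.001]
wrist_force: [0.4, -0.1, 1.4]
gripper_width: 49.5
```

Emit:
apply_moves(
  gripper=[0.6,0.6,0.6,0.6,0.6,0.6,0.6,0.6,0.6,0.6],
  slide=[
    [0,0,0],
    [0,0,0],
    [0,0,-2],
    [0,0,-5],
    [0,0,-9],
    [0,0,-14],
    [0,0,-20],
    [0,0,-26],
    [0,0,-30],
    [0,0,-30],
  ],
  roll=[0,0,0,0,0,0,0,0,0,0],
)

```text
time: 33.85
tcp_pos: [474.2, 268.1, 23.9]
eef_rot: [-2.299, 2.14, -0.001]
wrist_force: [0.4, -0.4, -1.5]
gripper_width: 49.4
```

Run:
```python
from h import *
N=ns("y",9.5-31-18,0,90-41)
plan((470,100,90,-1.55),N)
held(cap("scene"),"y",(30,200))
```

```text
t 33.9 tcp [474.2 268.1  23.9] yaw -1.4991 tilt [0.001 0.   ] F [ 0.4 -0.4 -1.5] w 49.4
[167.4  16.3 -66.1] 0.051 dist 181
[479.1  13.9 -66.1] 0.15 dist 484
held y 360 fwd -18.9..89.8 left -55.9..25.0 slope [-0.197 -0.615 73.259] z at centre 66.8
```

```bash
sed -i 's/np.hypot(\*(p-t)\[:2\])<120: L/abs((p-t)@M[:,0])<28 and -95<(p-t)@M[:,1]<30: L/' h.py
python3 - <<'E'
from h import *
held(cap("scene"),"y",(50,200)); held(cap("top"),"y",(50,200))
E
```

```text
held y 327 fwd -17.2..89.7 left -25.1..25.3 slope [-1.2900e-01 -5.4000e-02  6.5772e+01] z at centre 61.5
held y 56 fwd 17.9..85.7 left -23.5..23.1 slope [-1.1000e-02 -1.5000e-02  5.1097e+01] z at centre 50.7
```

Emit:
apply_moves(
  gripper=[0.6,0.6,0.6,0.6,0.6,0.6,0.6,0.6,0.6,0.6],
  slide=[
    [4,0,-3],
    [12,1,-9],
    [24,2,-17],
    [40,3,-26],
    [60,4,-36],
    [84,5,-46],
    [110,6,-55],
    [138,7,-62],
    [168,8,-66],
    [198,9,-66],
  ],
  roll=[0,0,0,0.01,0.02,0.03,0.04,0.05,0.06,0.07],
)

```text
time: 35.0
tcp_pos: [479.3, 67.9, 90.2]
eef_rot: [-2.222, 2.22, -0.003]
wrist_force: [-0.1, 0.0, -0.9]
gripper_width: 49.4
```

Emit:
apply_moves(
  gripper=[0.6,0.6,0.6,0.6,0.6,0.6,0.6,0.6,0.6,0.6],
  slide=[
    [30,-1,0],
    [62,-2,0],
    [94,-4,0],
    [126,-6,0],
    [158,-8,0],
    [190,-10,0],
    [220,-12,0],
    [245,-14,0],
    [265,-15,0],
    [278,-16,0],
  ],
  roll=[0.01,0.02,0.03,0.04,0.05,0.06,0.07,0.08,0.08,0.08],
)

```text
time: 36.0
tcp_pos: [495.1, -210.1, 89.1]
eef_rot: [2.131, -2.308, -0.0]
wrist_force: [-0.7, 0.5, -1.1]
gripper_width: 49.3
```

Run:
```python
from h import *
plan(ns("y",9.5-31-5,0,-41+40),ns("y",9.5-31-5,0,-41-6))
held(cap("scene"),"y",(60,200)); held(cap("top"),"y",(80,200))
```

```text
t 36.0 tcp [ 495.1 -210.1   89.1] yaw -1.6504 tilt [-0. -0.] F [-0.7  0.5 -1.1] w 49.3
[  0.6 -12.6  49.1] -0.002 dist 51
[  0.6 -12.6  95.1] -0.002 dist 96
held y 219 fwd -17.8..89.9 left -22.7..27.2 slope [-2.3000e-02 -3.7000e-02  5.4376e+01] z at centre 53.6
held y 29 fwd 60.4..88.5 left 9.0..25.0 slope [ 0.058  0.197 41.701] z at centre 43.6
```

Emit:
apply_moves(
  gripper=[0.6,0.6,0.6,0.6,0.6,0.6,0.6,0.6,0.6,0.6],
  slide=[
    [0,-4,5],
    [0,-9,15],
    [0.5,-12,27],
    [0.5,-12,40],
    [0.5,-12,53],
    [0.5,-12,66],
    [0.5,-12,77],
    [0.5,-12,84],
    [0.5,-12,86],
    [0.5,-12,86],
  ],
  roll=[0,0,0,0,0,0,0,0,0,0],
)

```text
time: 37.1
tcp_pos: [507.3, -209.7, 3.0]
eef_rot: [2.133, -2.307, -0.0]
wrist_force: [0.2, 0.6, -0.5]
gripper_width: 49.4
```

Run:
```python
from h import *
plan(ns("y",9.5-31.5,0,-41-7.5))
c=cap("scene");held(c,"y",(44,200))
c=cap("top"); 
for n in "br": ext(c,n,NS["y"],nx,ny,38,(-90,80),(-120,120),10)
ext(c,"y",NS["y"],nx,ny,47,(-90,80),(-120,120),12)
```

```text
t 37.1 tcp [ 507.3 -209.7    3. ] yaw -1.649 tilt [-0.  0.] F [ 0.2  0.6 -0.5] w 49.4
[ 2.  -5.  10.5] -0.0 dist 12
held y 264 fwd -19.4..89.8 left -26.0..27.5 slope [-1.8100e-01 -3.4000e-02  6.8527e+01] z at centre 62.6
b 232 x 4.5..73.1 y 45.7..101.8
r none 4
y 53 x 34.2..71.3 y 14.6..34.6
```

Emit:
apply_moves(
  gripper=[0.6,0.6,0.6,0.6,0.6,0.6,0.6,0.6,0.6,0.6],
  slide=[
    [1,0,3],
    [1.5,0,6],
    [1.5,0,8],
    [1.5,0,9],
    [1.5,-1.5,9],
    [1.5,-3,9],
    [1.5,-4.5,9],
    [1.5,-4.5,10],
    [1.5,-4.5,11],
    [1.5,-4.5,11],
  ],
  roll=[0,0,0,0,0,0,0,0,0,0],
)

```text
time: 38.2
tcp_pos: [512.9, -211.6, -6.5]
eef_rot: [-2.133, 2.306, -0.003]
wrist_force: [-1.7, 0.6, 6.9]
gripper_width: 49.3
```

Emit:
apply_moves(
  gripper=[0.3,0.3,0.3,0.3,0.3,0.3,0.3,0.3,0.3,0.3],
  slide=[
    [0,0,0],
    [0,0,0],
    [0,0,0],
    [0,0,-3],
    [0,0,-10],
    [0,0,-25],
    [0,0,-50],
    [0,0,-80],
    [0,10,-90],
    [0,20,-90],
  ],
  roll=[0,0,0,0,0,0,0,0,0,0],
)

```text
time: 39.2
tcp_pos: [493.5, -210.5, 85.2]
eef_rot: [-2.132, 2.305, -0.008]
wrist_force: [-0.3, 0.3, 0.2]
gripper_width: 61.1
```

Emit:
apply_moves(
  gripper=[0.6,1,1,1,1,1,1,1,1,1],
  slide=[
    [-30,0,-5],
    [-75,0,-5],
    [-120,0,-5],
    [-165,0,-5],
    [-210,-5,-5],
    [-250,-20,-5],
    [-290,-40,-5],
    [-320,-70,-5],
    [-345,-100,-5],
    [-350,-120,-5],
  ],
  roll=[0,-0.02,-0.04,-0.06,-0.08,-0.1,-0.12,-0.14,-0.15,-0.15],
)

```text
time: 40.2
tcp_pos: [638.9, 133.9, 86.5]
eef_rot: [-2.304, 2.134, 0.004]
wrist_force: [-0.0, 0.3, -0.5]
gripper_width: 0.9
```

Run:
```python
from h import *
plan(rk(138,-60,60),rk(138,-60,11))
c=cap("top"); save(c,"scanT3.png",(255,150,365,230),7)
for n in "byr": ext(c,n,NS["y"],nx,ny,41,(-90,80),(-120,120),12)
```

```text
t 40.2 tcp [638.9 133.9  86.5] yaw -1.494 tilt [-0.001  0.003] F [-0.   0.3 -0.5] w 0.9
[-21.6  -7.2  26.5] 0.005 dist 35
[-21.6  -7.2  75.5] 0.005 dist 79
b 376 x -4.8..73.4 y 46.1..105.5
y 218 x -39.3..73.6 y -33.6..33.2
r 308 x -49.1..74.5 y -110.7..-43.8
```

View pics/scanT3.png

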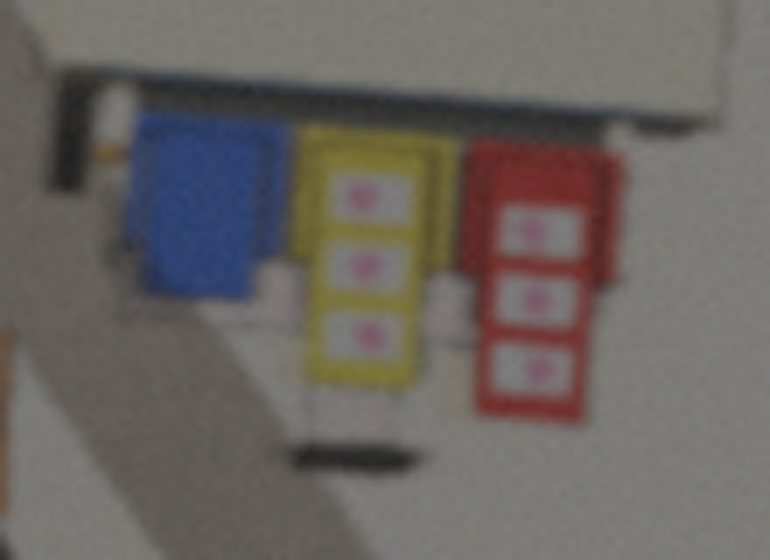

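Emit:
apply_moves(
  gripper=[1,1,1,1,1,1,1,1,1,1],
  slide=[
    [-6,-3,5],
    [-14,-6,15],
    [-20,-8,27],
    [-21.6,-9,27],
    [-21.6,-9,27],
    [-21.6,-9,27],
    [-21.6,-9,27],
    [-21.6,-9,27],
    [-21.6,-9,27],
    [-21.6,-9,27],
  ],
  roll=[0,0,0,0,0,0,0,0,0,0],
)

```text
time: 41.25
tcp_pos: [646.2, 151.6, 60.2]
eef_rot: [-2.299, 2.141, -0.0]
wrist_force: [0.2, 0.5, 0.2]
gripper_width: 0.7
```

Run:
```python
from h import *
plan(rk(140,-60.5,60),rk(140,-60.5,11))
```

```text
t 41.2 tcp [646.2 151.6  60.2] yaw -1.4992 tilt [ 0. -0.] F [0.2 0.5 0.2] w 0.7
[-4.  -0.5  0.2] 0.0 dist 4
[-4.  -0.5 49.2] 0.0 dist 49
```

Emit:
apply_moves(
  gripper=[1,1,1,1,1,1,1,1,1,1],
  slide=[
    [-4,0,0],
    [-4,0,12],
    [-4,0,25],
    [-4,0,38],
    [-4,0,46],
    [-4,0,49],
    [-4,0,49],
    [-4,0,49],
    [-4,5,49],
    [-4,10,49],
  ],
  roll=[0,0,0,0,0,0,0,0,0,0],
)

```text
time: 42.25
tcp_pos: [635.8, 155.2, 11.6]
eef_rot: [-2.299, 2.14, -0.001]
wrist_force: [0.7, 0.4, 0.2]
gripper_width: 0.8
```

Emit:
apply_moves(
  gripper=[1,1,1,1,1,1,1,1,1,1],
  slide=[
    [0,5,0],
    [0,12,0],
    [0,19,0],
    [0,26,0],
    [0,33,0],
    [0,40,0],
    [0,47,0],
    [0,52,0],
    [0,54,0],
    [0,54.5,0],
  ],
  roll=[0,0,0,0,0,0,0,0,0,0],
)

```text
time: 43.25
tcp_pos: [581.1, 151.0, 11.0]
eef_rot: [2.299, -2.14, -0.0]
wrist_force: [0.7, -0.5, 0.5]
gripper_width: 0.2
```

Emit:
apply_moves(
  gripper=[1,0.5,0.2,0.2,0.2,0.2,0.2,0.2,0.2,0.2],
  slide=[
    [0,-4,-5],
    [0,-4,-30],
    [0,10,-70],
    [0,50,-80],
    [0,95,-80],
    [0,98,-80],
    [0,98,-80],
    [0,98,-80],
    [0,98,-80],
    [0,98,-80],
  ],
  roll=[0,0,0,0,0,0,0,0,0,0],
)

```text
time: 44.25
tcp_pos: [484.6, 144.5, 91.1]
eef_rot: [-2.299, 2.14, 0.002]
wrist_force: [0.0, 0.4, -1.3]
gripper_width: 64.0
```

Run:
```python
from h import *
plan(rk(-23.5,-60.5,-7))
lanes(cap("scene")); lanes(cap("top"))
```

```text
t 44.2 tcp [484.6 144.5  91.1] yaw -1.4993 tilt [-0.     0.002] F [ 0.   0.4 -1.3] w 64.0
[ 0.4  1.3 98.1] 0.0 dist 98
y none 0
r none 0
b 244 x -42.5..68.1 y -84.6..-35.5
y none 0
r none 0
b 23 x 54.6..60.2 y -81.9..-43.9
```

Emit:
apply_moves(
  gripper=[0.2,0.2,0.2,0.2,0.2,0.2,0.5,0.5,0.5,0.5],
  slide=[
    [0,1.3,30],
    [0,1.3,60],
    [0,1.3,85],
    [0,1.3,95],
    [0,1.3,98],
    [0,1.3,98],
    [0,1.3,98],
    [0,1.3,98],
    [0,1.3,98],
    [0,1.3,98],
  ],
  roll=[0,0,0,0,0,0,0,0,0,0],
)

```text
time: 45.35
tcp_pos: [483.0, 144.0, -6.3]
eef_rot: [-2.299, 2.14, -0.002]
wrist_force: [-0.6, -0.5, 1.6]
gripper_width: 49.3
```

Emit:
apply_moves(
  gripper=[0.6,0.6,0.6,0.6,0.6,0.6,0.6,0.6,0.6,0.6],
  slide=[
    [0,0,0],
    [0,0,0],
    [0,0,-2],
    [0,0,-5],
    [0,0,-9],
    [0,0,-14],
    [0,0,-20],
    [0,0,-26],
    [0,0,-30],
    [0,0,-30],
  ],
  roll=[0,0,0,0,0,0,0,0,0,0],
)

```text
time: 46.35
tcp_pos: [483.1, 144.1, 23.9]
eef_rot: [-2.299, 2.14, -0.002]
wrist_force: [0.3, 0.3, -1.1]
gripper_width: 49.3
```

Run:
```python
from h import *
plan((478,0,90,-1.58),ns("b",9.5-31.5-15,0,90-41))
held(cap("scene"),"b",(50,200))
```

```text
t 46.4 tcp [483.1 144.1  23.9] yaw -1.4992 tilt [ 0.001 -0.   ] F [ 0.3  0.3 -1.1] w 49.3
[143.4  15.4 -66.1] 0.081 dist 159
[278.   -0.3 -66.1] 0.15 dist 286
held b 258 fwd -17.2..90.6 left -24.2..24.9 slope [-1.0000e-02 -5.0000e-03  5.3819e+01] z at centre 53.5
```

Emit:
apply_moves(
  gripper=[0.6,0.6,0.6,0.6,0.6,0.6,0.6,0.6,0.6,0.6],
  slide=[
    [3,0,-5],
    [8,1,-14],
    [16,2,-26],
    [28,3,-38],
    [44,4,-49],
    [64,5,-58],
    [87,6,-64],
    [112,7,-66],
    [138,8,-66],
    [164,8,-66],
  ],
  roll=[0,0,0,0.01,0.02,0.03,0.04,0.05,0.06,0.07],
)

```text
time: 47.4
tcp_pos: [486.2, -21.6, 89.9]
eef_rot: [2.223, -2.22, 0.002]
wrist_force: [0.4, 0.3, -1.2]
gripper_width: 49.8
```

Emit:
apply_moves(
  gripper=[0.6,0.6,0.6,0.6,0.6,0.6,0.6,0.6,0.6,0.6],
  slide=[
    [25,-1,0],
    [50,-3,0],
    [73,-6,0],
    [92,-9,0],
    [106,-12,0],
    [113,-15,0],
    [114,-17,0],
    [114,-17,0],
    [114,-17,0],
    [114,-17,0],
  ],
  roll=[0.01,0.02,0.03,0.04,0.05,0.06,0.07,0.08,0.08,0.08],
)

```text
time: 48.4
tcp_pos: [503.5, -133.1, 89.1]
eef_rot: [2.135, -2.305, -0.0]
wrist_force: [-0.5, 0.3, -1.1]
gripper_width: 49.5
```

Run:
```python
from h import *
plan(ns("b",9.5-31.5-5,0,-41+3))
held(cap("scene"),"b",(60,200))
```

```text
t 48.4 tcp [ 503.5 -133.1   89.1] yaw -1.6472 tilt [-0.  0.] F [-0.5  0.3 -1.1] w 49.5
[ 0.1 -9.8 86.1] 0.002 dist 87
held b 228 fwd -17.0..89.6 left -24.3..25.9 slope [-1.6000e-02 -8.0000e-03  5.3501e+01] z at centre 53.0
```

Emit:
apply_moves(
  gripper=[0.6,0.6,0.6,0.6,0.6,0.6,0.6,0.6,0.6,0.6],
  slide=[
    [0,-4,5],
    [0,-9,15],
    [0,-9.8,27],
    [0,-9.8,40],
    [0,-9.8,53],
    [0,-9.8,66],
    [0,-9.8,77],
    [0,-9.8,84],
    [0,-9.8,86],
    [0,-9.8,86],
  ],
  roll=[0,0,0,0,0,0,0,0,0,0],
)

```text
time: 49.45
tcp_pos: [513.3, -134.8, 3.0]
eef_rot: [2.133, -2.306, -0.0]
wrist_force: [-0.3, -0.5, 0.0]
gripper_width: 49.5
```

Run:
```python
from h import *
plan(ns("b",9.5-31.5,0,-41-7.5))
```

```text
t 49.5 tcp [ 513.3 -134.8    3. ] yaw -1.6489 tilt [-0.  0.] F [-0.3 -0.5  0. ] w 49.5
[-0.9 -4.9 10.5] -0.0 dist 12
```

Emit:
apply_moves(
  gripper=[0.6,0.6,0.6,0.6,0.6,0.6,0.6,0.6,0.6,0.6],
  slide=[
    [-0.5,0,3],
    [-0.5,0,6],
    [-0.5,0,8],
    [-0.5,0,9],
    [-0.5,-1.5,9],
    [-0.5,-3,9],
    [-0.5,-3.5,9],
    [-0.5,-3.5,10],
    [-0.5,-3.5,10.5],
    [-0.5,-3.5,10.5],
  ],
  roll=[0,0,0,0,0,0,0,0,0,0],
)

```text
time: 50.45
tcp_pos: [517.4, -134.7, -6.5]
eef_rot: [-2.133, 2.306, -0.002]
wrist_force: [-1.4, 0.2, 5.4]
gripper_width: 49.4
```

Emit:
apply_moves(
  gripper=[0.3,0.3,0.3,0.3,0.3,0.3,0.3,0.3,0.3,0.3],
  slide=[
    [0,0,0],
    [0,0,0],
    [0,0,0],
    [0,0,-3],
    [0,0,-10],
    [0,0,-25],
    [0,0,-50],
    [0,0,-80],
    [0,10,-90],
    [0,20,-90],
  ],
  roll=[0,0,0,0,0,0,0,0,0,0],
)

```text
time: 51.45
tcp_pos: [498.6, -133.3, 85.6]
eef_rot: [-2.132, 2.305, -0.007]
wrist_force: [-1.0, -0.6, -0.1]
gripper_width: 60.8
```

Emit:
apply_moves(
  gripper=[0.6,1,1,1,1,1,1,1,1,1],
  slide=[
    [-25,20,-5],
    [-60,30,-5],
    [-100,30,-5],
    [-140,30,-5],
    [-180,30,-5],
    [-210,30,-5],
    [-210,30,-5],
    [-210,30,-5],
    [-210,30,-5],
    [-210,30,-5],
  ],
  roll=[0,0,0,0,0,0,0,0,0,0],
)

```text
time: 52.45
tcp_pos: [483.2, 76.8, 87.4]
eef_rot: [2.129, -2.309, 0.0]
wrist_force: [-0.6, -0.6, -0.3]
gripper_width: 0.4
```

```bash
cat > m.py <<'E'
from h import *
plan(ns("r",9.5-55-40,0,-41+60),ns("r",9.5-55-20,0,-41+10))
c=cap("top")
for n in "byr":
    m=mask(c,n); L={"b":(46,108),"y":(-32,32),"r":(-112,-45)}[n]
    ext(c,n,NS["y"],nx,ny,44,(-110,90),L,14)
# white-slide windows (bright, unsaturated) per nest: extent
h=cv2.cvtColor(c["frame"],cv2.COLOR_RGB2HSV); f=c["frame"].astype(int)
for n,yc in (("b",78),("y",0),("r",-78)):
    a=[]
    for x in np.arange(-75,75,0.5):
        vals=[]
        for dy in (-17,-15,15,17):   # slide window sides
            u,v=pix(c,NS["y"]+x*nx+(yc+dy)*ny+[0,0,3]); vals.append(cv2.getRectSubPix(h[...,1].astype(np.float32),(1,1),(float(u),float(v)))[0,0])
        a.append(np.mean(vals))
    a=np.array(a); xs=np.arange(-75,75,.5); hi=a>90
    print(n,"sat edges",[ (float(xs[i]),"up" if hi[i] else "dn") for i in range(1,len(xs)) if hi[i]!=hi[i-1]])
hb=f.max(2)
tot=[(x,np.mean([hb[int(round(q[1])),int(round(q[0]))] for q in [pix(c,NS["y"]+x*nx+y*ny+[0,0,28]) for y in range(-18,19,3)]])) for x in range(-115,-60,3)]
print("handle dark",[ (x,int(t)) for x,t in tot if t<70])
E
python3 m.py
```

```text
t 52.5 tcp [483.2  76.8  87.4] yaw -1.6516 tilt [-0.001 -0.001] F [-0.6 -0.6 -0.3] w 0.4
[363.9  11.1  27.4] -0.003 dist 365
[363.8  -8.9  77.4] -0.003 dist 372
b 165 x -40.9..73.5 y 46.5..105.1
y 204 x -39.5..73.8 y -31.6..31.5
r 303 x -48.5..74.3 y -110.2..-45.7
b sat edges [(-42.5, 'up'), (-32.5, 'dn'), (-9.0, 'up'), (-0.5, 'dn'), (22.5, 'up'), (31.5, 'dn'), (55.0, 'up')]
y sat edges [(-42.0, 'up'), (-31.5, 'dn'), (-7.5, 'up'), (1.0, 'dn'), (24.0, 'up'), (33.0, 'dn'), (56.0, 'up')]
r sat edges [(-51.0, 'up'), (-40.5, 'dn'), (-17.5, 'up'), (-8.0, 'dn'), (14.5, 'up'), (23.5, 'dn'), (46.5, 'up')]
handle dark [(-82, 57), (-79, 45), (-76, 47), (-73, 67)]
```

Run:
```python
from h import *
c=cap("scene")
# handle height from scene depth: dark pixels near handle
L=[]
u0,v0=pix(c,ns("y",-80,0,10)[:3])
for v in range(int(v0)-30,int(v0)+30):
    for u in range(int(u0)-25,int(u0)+25):
        if c["frame"][v,u].max()<60:
            p=atd(c,u,v); q=p-NS["y"]
            if -100<q@nx<-55 and abs(q@ny)<40: L.append([q@nx,q@ny,p[2]])
L=np.array(L); print(len(L),np.round(np.percentile(L,[1,10,50,90,99],axis=0),1))
```

```text
237 [[-78.8 -20.6   9.7]
 [-75.1 -15.7  24.7]
 [-72.5   5.8  49.9]
 [-70.3  23.5  73. ]
 [-68.7  24.8  76.7]]
```

Emit:
apply_moves(
  gripper=[1,1,1,1,1,1,1,1,1,1],
  slide=[
    [40,3,0],
    [85,6,0],
    [130,9,0],
    [175,12,0],
    [220,15,0],
    [265,15,0],
    [305,15,0],
    [340,13,0],
    [360,11,10],
    [364,11,20],
  ],
  roll=[0,0,0,0,0,0,0,0,0,0],
)

```text
time: 53.55
tcp_pos: [443.0, -287.2, 67.2]
eef_rot: [2.126, -2.313, 0.001]
wrist_force: [-0.5, 0.6, -0.4]
gripper_width: 0.3
```

Run:
```python
from h import *
plan(ns("r",-75,0,-41+40),ns("r",-75,0,-41),ns("r",-55,0,-41))
```

```text
t 53.5 tcp [ 443.  -287.2   67.2] yaw -1.6548 tilt [ 0.    -0.001] F [-0.5  0.6 -0.4] w 0.3
[ -2.3 -10.1  27.2] -0.006 dist 29
[ -2.3 -10.1  67.2] -0.006 dist 68
[ -2.4 -30.1  67.2] -0.006 dist 74
```

Emit:
apply_moves(
  gripper=[1,1,1,1,1,1,1,1,1,1],
  slide=[
    [-1,-4,10],
    [-2,-8,25],
    [-2,-9,42],
    [-2,-9,56],
    [-2,-9,65],
    [-2,-9,67],
    [-2,-9,67],
    [-2,-12,67],
    [-2,-16,67],
    [-2,-19,67],
  ],
  roll=[0,-0.005,-0.005,-0.005,-0.005,-0.005,-0.005,-0.005,-0.005,-0.005],
)

```text
time: 54.55
tcp_pos: [464.0, -283.3, 1.3]
eef_rot: [-2.138, 2.301, -0.002]
wrist_force: [0.6, -0.5, -0.0]
gripper_width: 0.5
```

Emit:
apply_moves(
  gripper=[1,1,1,1,1,1,1,1,1,1],
  slide=[
    [0,-2,0],
    [0,-4,0],
    [0,-6,0],
    [0,-8,0],
    [0,-10,0],
    [0,-11,0],
    [0,-11,0],
    [0,-11,0],
    [0,-11,0],
    [0,-11,0],
  ],
  roll=[0,0,0,0,0,0,0,0,0,0],
)

```text
time: 55.55
tcp_pos: [474.1, -283.7, 0.7]
eef_rot: [-2.139, 2.301, -0.0]
wrist_force: [-0.0, -0.2, 0.2]
gripper_width: 0.7
```

```bash
python3 m.py
python3 - <<'E'
from h import *
plan(ns("r",-55,0,-41))
E
```

```text
t 55.5 tcp [ 474.1 -283.7    0.7] yaw -1.6439 tilt [ 0. -0.] F [-0.  -0.2  0.2] w 0.7
[  3.5  31.2 -59.3] 0.005 dist 67
[ 3.6 11.2 -9.3] 0.005 dist 15
b 162 x -40.4..73.5 y 46.6..105.0
y 189 x -36.7..73.5 y -31.7..31.5
r 168 x 11.0..74.6 y -109.8..-45.4
b sat edges [(-42.5, 'up'), (-32.5, 'dn'), (-9.0, 'up'), (-0.5, 'dn'), (23.0, 'up'), (31.5, 'dn'), (55.0, 'up')]
y sat edges [(-9.0, 'up'), (1.0, 'dn'), (24.0, 'up'), (33.0, 'dn'), (56.0, 'up')]
r sat edges [(26.5, 'up'), (31.5, 'dn'), (56.5, 'up')]
handle dark [(-85, 68), (-82, 51), (-79, 42), (-76, 42), (-73, 44), (-70, 49), (-67, 51), (-64, 50), (-61, 48)]
t 55.6 tcp [ 474.  -283.7    0.7] yaw -1.6439 tilt [ 0. -0.] F [ 0.4  0.1 -0.8] w 0.8
[3.6 0.6 0.7] 0.005 dist 4
```

Emit:
apply_moves(
  gripper=[1,1,1,1,1,1,1,1,1,1],
  slide=[
    [0,6,0],
    [0,15,-10],
    [0,25,-40],
    [0,38,-75],
    [-20,50,-80],
    [-55,54,-80],
    [-75,54,-80],
    [-75,54,-80],
    [-75,54,-80],
    [-75,54,-80],
  ],
  roll=[0,0,0,0,0,0,0,0,0,0],
)

```text
time: 56.6
tcp_pos: [425.5, -206.0, 80.4]
eef_rot: [2.137, -2.302, -0.0]
wrist_force: [-0.3, -0.4, -0.4]
gripper_width: 0.8
```

```bash
python3 m.py
python3 - <<'E'
from h import *
plan(ns("y",-108,0,-41+19))
E
```

```text
t 56.6 tcp [ 425.5 -206.    80.4] yaw -1.645 tilt [-0. -0.] F [-0.3 -0.4 -0.4] w 0.8
[ 77.5 -23.   20.4] 0.004 dist 83
[ 77.5 -43.   70.4] 0.004 dist 113
b 164 x -40.6..74.0 y 46.5..105.1
y 200 x -39.0..73.7 y -31.7..31.5
r 226 x -6.6..74.1 y -110.6..-45.6
b sat edges [(-42.5, 'up'), (-32.5, 'dn'), (-9.0, 'up'), (-0.5, 'dn'), (23.0, 'up'), (31.5, 'dn'), (54.5, 'up')]
y sat edges [(-39.0, 'up'), (-37.0, 'dn'), (-36.0, 'up'), (-35.5, 'dn'), (-8.0, 'up'), (1.0, 'dn'), (24.0, 'up'), (33.0, 'dn'), (56.0, 'up')]
r sat edges [(-7.5, 'up'), (2.0, 'dn'), (24.5, 'up'), (34.0, 'dn'), (56.5, 'up')]
handle dark [(-115, 51), (-112, 50), (-109, 49), (-106, 47), (-103, 47), (-100, 47), (-97, 45), (-94, 46), (-91, 45), (-88, 45), (-85, 44), (-82, 44), (-79, 42), (-76, 43), (-73, 42), (-70, 42), (-67, 43), (-64, 41), (-61, 43)]
t 56.6 tcp [ 425.5 -206.    80.4] yaw -1.6454 tilt [-0.  0.] F [-0.4  0.2  0.2] w 0.5
[-0.6 -0.9 61.4] 0.003 dist 61
```

Emit:
apply_moves(
  gripper=[1,1,1,1,1,1,1,1,1,1],
  slide=[
    [0,0,15],
    [0,0,35],
    [0,0,52],
    [0,0,60],
    [0,0,61],
    [0,0,61],
    [0,-4,61],
    [0,-8,61],
    [0,-12,61],
    [0,-15,61],
  ],
  roll=[0,0,0,0,0,0,0,0,0,0],
)

```text
time: 57.65
tcp_pos: [441.1, -206.2, 20.0]
eef_rot: [2.139, -2.301, 0.001]
wrist_force: [-1.7, 0.3, 1.6]
gripper_width: 0.6
```

Emit:
apply_moves(
  gripper=[1,1,1,1,1,1,1,1,1,1],
  slide=[
    [0,-3,0],
    [0,-7,0],
    [0,-11,0],
    [0,-15,0],
    [0,-19,0],
    [0,-23,0],
    [0,-27,0],
    [0,-31,0],
    [0,-35,0],
    [0,-38,0],
  ],
  roll=[0,0,0,0,0,0,0,0,0,0],
)

```text
time: 58.65
tcp_pos: [478.8, -209.1, 19.5]
eef_rot: [2.138, -2.301, 0.0]
wrist_force: [-2.3, -0.9, 1.5]
gripper_width: 0.3
```

```bash
python3 m.py|grep -v handle
python3 - <<'E'
from h import *
plan(ns("y",-108,0,-41+19))
E
```

```text
t 58.6 tcp [ 478.8 -209.1   19.5] yaw -1.6441 tilt [-0. -0.] F [-2.3 -0.9  1.5] w 0.3
[ 78.3  30.4 -40.5] 0.005 dist 93
[78.4 10.4  9.5] 0.005 dist 80
b 71 x -4.6..83.3 y 46.3..101.6
y 74 x 24.1..85.8 y -31.8..31.7
r 98 x 34.4..87.0 y -111.3..-45.3
b sat edges [(-5.0, 'up'), (5.5, 'dn'), (29.0, 'up'), (37.5, 'dn'), (61.0, 'up'), (69.0, 'dn')]
y sat edges [(62.5, 'up'), (71.0, 'dn')]
r sat edges [(33.5, 'up'), (39.0, 'dn'), (63.0, 'up'), (72.0, 'dn')]
t 58.7 tcp [ 479.2 -209.1   19.6] yaw -1.644 tilt [ 0. -0.] F [-0.9 -1.1  0.6] w 0.1
[ 0.2 52.9  0.6] 0.005 dist 53
```

Emit:
apply_moves(
  gripper=[1,1,1,1,1,1,1,1,1,1],
  slide=[
    [0,-1,0],
    [0,-2,0],
    [0,-3,0],
    [0,-4,0],
    [0,-5,0],
    [0,-6,0],
    [0,-7,0],
    [0,-8,0],
    [0,-9,0],
    [0,-10,0],
  ],
  roll=[0,0,0,0,0,0,0,0,0,0],
)

```text
time: 59.7
tcp_pos: [481.2, -209.2, 19.3]
eef_rot: [2.13, -2.295, -0.017]
wrist_force: [-19.9, 2.1, 17.1]
gripper_width: 0.3
```

Emit:
apply_moves(
  gripper=[1,1,1,1,1,1,1,1,1,1],
  slide=[
    [0,-1,0],
    [0,-2,0],
    [0,-3,0],
    [0,-4,0],
    [0,-5,0],
    [0,-6,0],
    [0,-6,0],
    [0,-6,0],
    [0,-6,0],
    [0,-6,0],
  ],
  roll=[0,0,0,0,0,0,0,0,0,0],
)

```text
time: 60.7
tcp_pos: [493.1, -210.1, 19.3]
eef_rot: [2.137, -2.3, -0.003]
wrist_force: [-5.7, -1.6, 1.6]
gripper_width: 0.4
```

```bash
python3 m.py|grep -v handle
```

```text
t 60.7 tcp [ 493.1 -210.1   19.3] yaw -1.6445 tilt [-0.002  0.   ] F [-5.7 -1.6  1.6] w 0.4
[ 78.3  44.7 -40.7] 0.004 dist 99
[78.4 24.7  9.3] 0.004 dist 83
b 62 x 11.6..83.2 y 47.0..100.9
y 56 x 46.8..87.2 y -31.1..31.7
r 64 x 63.2..87.3 y -109.9..-46.4
b sat edges [(10.0, 'up'), (20.0, 'dn'), (43.5, 'up'), (52.0, 'dn')]
y sat edges [(48.0, 'up'), (49.5, 'dn')]
r sat edges []
```

Emit:
apply_moves(
  gripper=[1,1,1,1,1,1,1,1,1,1],
  slide=[
    [0,-1,0],
    [0,-2,0],
    [0,-3,0],
    [0,-4,0],
    [0,-5,0],
    [0,-6,0],
    [0,-6,0],
    [0,-6,0],
    [0,-6,0],
    [0,-6,0],
  ],
  roll=[0,0,0,0,0,0,0,0,0,0],
)

```text
time: 61.75
tcp_pos: [497.2, -210.3, 19.3]
eef_rot: [2.135, -2.298, -0.007]
wrist_force: [-11.1, -0.2, 6.5]
gripper_width: 0.3
```

```bash
python3 m.py|grep -v handle
```

```text
t 61.8 tcp [ 497.2 -210.3   19.3] yaw -1.6445 tilt [-0.007  0.   ] F [-11.1  -0.2   6.5] w 0.3
[ 78.4  48.8 -40.7] 0.004 dist 101
[78.5 28.8  9.3] 0.004 dist 84
b 64 x 15.7..88.0 y 52.7..100.2
y 56 x 50.0..88.2 y -30.9..31.5
r 56 x 67.9..88.4 y -110.0..-46.4
b sat edges [(14.5, 'up'), (24.5, 'dn'), (47.5, 'up'), (56.5, 'dn')]
y sat edges [(50.5, 'up'), (53.5, 'dn')]
r sat edges []
```

Emit:
apply_moves(
  gripper=[1,1,1,1,1,1,1,1,1,1],
  slide=[
    [0,-1,0],
    [0,-2,0],
    [0,-3,0],
    [0,-4,0],
    [0,-5,0],
    [0,-6,0],
    [0,-6,0],
    [0,-6,0],
    [0,-6,0],
    [0,-6,0],
  ],
  roll=[0,0,0,0,0,0,0,0,0,0],
)

```text
time: 62.8
tcp_pos: [496.8, -210.3, 19.3]
eef_rot: [2.128, -2.293, -0.023]
wrist_force: [-27.4, 2.6, 22.7]
gripper_width: 0.6
```

```bash
python3 m.py|grep -v handle
```

```text
t 62.8 tcp [ 496.8 -210.3   19.3] yaw -1.6454 tilt [-0.02   0.001] F [-27.4   2.6  22.7] w 0.6
[ 78.5  48.4 -40.7] 0.003 dist 101
[78.5 28.4  9.3] 0.003 dist 84
b 59 x 16.3..88.1 y 47.4..100.2
y 58 x 48.4..88.4 y -30.7..31.7
r 49 x 73.8..88.8 y -110.1..-46.4
b sat edges [(14.5, 'up'), (24.0, 'dn'), (47.5, 'up'), (56.5, 'dn')]
y sat edges [(50.5, 'up'), (54.0, 'dn')]
r sat edges []
```

Run:
```python
from h import *
c=cap("top")
def P(X,Y): return 255+(X+.5)/7-.5, 150+(Y+.5)/7-.5
e=atz(c,*P(365,93),74)-NS["y"]; b=atz(c,*P(362,330),38)-NS["y"]
print("housing x",e@nx,"bed front",b@nx,"=> t0",120-((e-b)@nx))
# current handle from scene
c=cap("scene"); L=[]
for v in range(150,260):
    for u in range(120,260):
        if c["frame"][v,u].max()<60:
            p=atd(c,u,v); q=p-NS["y"]
            if -60<q@nx<40 and abs(q@ny)<27 and 30<p[2]<78: L.append([q@nx,q@ny,p[2]])
L=np.array(L)
if len(L): print(len(L),np.round(np.percentile(L,[1,10,50,90,99],axis=0),1))
```

```text
housing x 87.52486567807279 bed front -17.00807179433059 => t0 15.467062527596624
226 [[-44.  -22.1  30.7]
 [-21.2 -16.8  35. ]
 [-15.5   3.6  57.5]
 [-13.4  22.   75.1]
 [-12.   25.   77.8]]
```

Emit:
apply_moves(
  gripper=[1,1,1,1,1,1,1,1,1,1],
  slide=[
    [0,5,0],
    [0,15,0],
    [0,28,0],
    [0,40,-10],
    [0,55,-40],
    [0,60,-80],
    [-40,60,-100],
    [-80,60,-100],
    [-120,60,-100],
    [-120,60,-100],
  ],
  roll=[0,0,0,0,0,0,0,0,0,0],
)

```text
time: 63.95
tcp_pos: [456.6, -80.3, 120.4]
eef_rot: [-2.148, 2.289, -0.003]
wrist_force: [-0.5, -0.1, -0.1]
gripper_width: 0.6
```

Emit:
apply_moves(
  gripper=[1,1,1,1,1,1,1,1,1,1],
  slide=[
    [-45,0,-10],
    [-90,0,-20],
    [-135,0,-30],
    [-180,-5,-30],
    [-225,-10,-30],
    [-270,-15,-30],
    [-310,-20,-30],
    [-310,-20,-30],
    [-310,-20,-30],
    [-310,-20,-30],
  ],
  roll=[0,0,0,0,0,0,0,0,0,0],
)

```text
time: 64.95
tcp_pos: [498.2, 219.4, 149.3]
eef_rot: [2.137, -2.302, 0.001]
wrist_force: [0.1, 0.3, -0.8]
gripper_width: 0.6
```

```bash
python3 m.py
python3 - <<'E'
from h import *
c=cap("top")
def obj(name,P,z0,z1):
    L=[]
    u0,v0=pix(c,P)
    for v in range(int(v0)-25,int(v0)+25):
        for u in range(int(u0)-25,int(u0)+25):
            p=atd(c,u,v)
            if z0<p[2]<z1: L.append(p)
    L=np.array(L); print(name,len(L),np.round(np.median(L,0),1) if len(L) else "", np.round(np.ptp(L,axis=0),0) if len(L) else "")
obj("jar",(476.6,-5.8,49),43,56); obj("vial",(398,385,50),40,60); obj("reagent",(438,-503,160),130,175)
c=cap("scene"); L=[]
for v in range(150,260):
    for u in range(120,260):
        if c["frame"][v,u].max()<60:
            p=atd(c,u,v); q=p-NS["y"]
            if -60<q@nx<40 and abs(q@ny)<27 and 30<p[2]<78: L.append([q@nx,q@ny,p[2]])
print(np.round(np.percentile(L,[10,50,90],axis=0),1))
# carriers in scene view: mean plane fit
for n,yc in (("b",78),("y",0),("r",-78)):
    ys,xs=np.nonzero(mask(c,n)); Q=[]
    for u,v in zip(xs,ys):
        p=atd(c,u,v); q=p-NS["y"]
        if 5<q@nx<120 and abs(q@ny-yc)<26 and 30<p[2]<60: Q.append([q@nx,q@ny-yc,p[2]])
    Q=np.array(Q); 
    if len(Q)>5: print(n,len(Q),np.round(np.percentile(Q,[2,50,98],axis=0),1).tolist())
E
```

```text
t 65.0 tcp [498.2 219.4 149.3] yaw -1.6455 tilt [ 0.    -0.001] F [ 0.1  0.3 -0.8] w 0.6
[507.1  17.7  89.3] 0.003 dist 515
[507.1  -2.3 139.3] 0.003 dist 526
b 58 x 16.0..88.1 y 47.7..100.0
y 95 x 16.2..88.0 y -30.6..31.6
r 115 x 16.7..88.3 y -108.7..-46.5
b sat edges [(14.5, 'up'), (24.0, 'dn'), (47.5, 'up'), (56.5, 'dn')]
y sat edges [(15.0, 'up'), (25.5, 'dn'), (49.0, 'up'), (58.0, 'dn')]
r sat edges [(15.5, 'up'), (26.5, 'dn'), (50.0, 'up'), (59.0, 'dn')]
handle dark []
jar 238 [507.6 -40.1  47.5] [56. 55. 12.]
vial 69 [401.1 391.5  47.6] [93. 93. 19.]
reagent 111 [ 438.8 -506.2  156.8] [29. 32. 36.]
[[-17.5 -15.8  36. ]
 [-15.    3.5  55.2]
 [-13.1  23.   74.8]]
b 96 [[14.7, -23.2, 43.2], [38.8, 5.9, 47.3], [60.6, 25.1, 50.1]]
y 109 [[12.9, -22.7, 41.5], [34.4, 6.2, 47.2], [59.8, 25.2, 49.9]]
r 82 [[17.7, -22.3, 42.6], [38.1, 8.0, 47.1], [58.3, 25.2, 49.9]]
```

Run:
```python
from h import *
for nm in("top","scene"):
    c=cap(nm); L=[]; u0,v0=pix(c,(500,-30,49))
    for v in range(int(v0)-30,int(v0)+30):
        for u in range(int(u0)-30,int(u0)+30):
            p=atd(c,u,v)
            if 38<p[2]<62: L.append(p)
    L=np.array(L); A=np.c_[L[:,:2],np.ones(len(L))]; k=np.linalg.lstsq(A,L[:,2],rcond=None)[0]
    print(nm,len(L),"c",np.round((np.percentile(L,2,axis=0)+np.percentile(L,98,axis=0))/2,1),"slope",np.round(k[:2],3))
plan((506,-39,60,-1.5708),(506,-39,-10,-1.5708))
```

```text
top 302 c [537.6 -67.4  46.9] slope [-0.029  0.008]
scene 275 c [508.2 -41.6  46.2] slope [-0.064 -0.027]
t 65.2 tcp [498.4 219.4 149.7] yaw -1.6464 tilt [ 0.001 -0.001] F [ 0.4 -0.3 -0.2] w 0.2
[257.1 -27.1  89.7] -0.076 dist 274
[257.1 -27.1 159.7] -0.076 dist 304
```

Emit:
apply_moves(
  gripper=[0,0,0,0,0,0,0,0,0,0],
  slide=[
    [40,0,0],
    [85,-5,10],
    [130,-10,30],
    [175,-18,50],
    [215,-24,70],
    [245,-28,80],
    [259,-28,85],
    [259,-28,85],
    [259,-28,85],
    [259,-28,85],
  ],
  roll=[0,-0.02,-0.04,-0.06,-0.076,-0.076,-0.076,-0.076,-0.076,-0.076],
)

```text
time: 66.2
tcp_pos: [507.6, -37.2, 65.5]
eef_rot: [-2.227, 2.214, -0.002]
wrist_force: [-0.2, 0.1, 0.2]
gripper_width: 72.7
```

Run:
```python
from h import *
plan((507,-41,-10,-1.5708))
```

```text
t 66.2 tcp [507.6 -37.2  65.5] yaw -1.5648 tilt [0.002 0.   ] F [-0.2  0.1  0.2] w 72.7
[ 3.8  0.6 75.5] 0.006 dist 76
```

Emit:
apply_moves(
  gripper=[0,0,0,0,0,0,0,0,0,0],
  slide=[
    [2,0,0],
    [3.5,0,5],
    [3.5,0,15],
    [3.5,0,27],
    [3.5,0,40],
    [3.5,0,53],
    [3.5,0,64],
    [3.5,0,72],
    [3.5,0,75],
    [3.5,0,75],
  ],
  roll=[0,0,0,0,0,0,0,0,0,0],
)

```text
time: 67.2
tcp_pos: [506.8, -42.8, -10.8]
eef_rot: [2.225, -2.218, -0.001]
wrist_force: [-0.7, -0.1, 0.7]
gripper_width: 86.6
```

Emit:
apply_moves(
  gripper=[0.5,0.5,0.5,0.5,0.5,0.5,0.5,0.5,0.5,0.5],
  slide=[
    [0,0,0],
    [0,0,0],
    [0,0,0],
    [0,0,0],
    [0,0,0],
    [0,0,0],
    [0,0,0],
    [0,0,0],
    [0,0,0],
    [0,0,0],
  ],
  roll=[0,0,0,0,0,0,0,0,0,0],
)

```text
time: 68.2
tcp_pos: [507.2, -43.0, -10.1]
eef_rot: [-2.225, 2.218, -0.001]
wrist_force: [-0.9, -0.2, 5.0]
gripper_width: 59.7
```

Run:
```python
from h import *
plan((476.6,-5.8,20,-1.5708),(476.6,-5.8,-9.5,-1.5708))
```

```text
t 68.2 tcp [507.2 -43.  -10.1] yaw -1.568 tilt [ 0. -0.] F [-0.9 -0.2  5. ] w 59.7
[-37.2  30.5 -30.1] 0.003 dist 57
[-37.2  30.5  -0.6] 0.003 dist 48
```

Emit:
apply_moves(
  gripper=[0.6,0.6,0.6,0.6,0.6,0.6,0.6,0.6,0.6,0.6],
  slide=[
    [0,0,-6],
    [0,0,-15],
    [-6,5,-20],
    [-14,12,-20],
    [-24,20,-20],
    [-33,27,-20],
    [-37,30,-20],
    [-37,30,-14],
    [-37,30,-8],
    [-37,30,-4],
  ],
  roll=[0,0,0,0,0,0,0,0,0,0],
)

```text
time: 69.2
tcp_pos: [476.6, -6.5, -7.3]
eef_rot: [2.223, -2.219, -0.001]
wrist_force: [0.2, 0.0, -1.6]
gripper_width: 59.4
```

Emit:
apply_moves(
  gripper=[0.6,0.6,0.6,0.6,0.6,0.2,0,0,0,0],
  slide=[
    [0,0,1],
    [0,0,2],
    [0,0,3],
    [0,0,3.5],
    [0,0,3.5],
    [0,0,3.5],
    [0,0,3.5],
    [0,0,3.5],
    [0,0,3.5],
    [0,0,3.5],
  ],
  roll=[0,0,0,0,0,0,0,0,0,0],
)

```text
time: 70.2
tcp_pos: [477.0, -6.1, -9.8]
eef_rot: [-2.225, 2.218, -0.0]
wrist_force: [0.3, -0.1, -0.1]
gripper_width: 85.4
```

Emit:
apply_moves(
  gripper=[0,0,0,0,0,0,0,0,0,0],
  slide=[
    [0,0,-5],
    [0,0,-15],
    [0,0,-35],
    [0,0,-70],
    [0,0,-110],
    [-40,0,-140],
    [-85,0,-150],
    [-130,0,-150],
    [-170,0,-150],
    [-180,0,-150],
  ],
  roll=[0,0,0,0,0,0,0,0,0,0],
)

```text
time: 71.2
tcp_pos: [475.4, 179.8, 141.5]
eef_rot: [-2.231, 2.208, 0.001]
wrist_force: [-0.3, -0.2, -0.4]
gripper_width: 87.6
```

```bash
python3 m.py|grep edges
python3 - <<'E'
from h import *
plan()
def obj(c,name,P,z0,z1,r=22):
    L=[]; u0,v0=pix(c,P)
    for v in range(int(v0)-r,int(v0)+r):
        for u in range(int(u0)-r,int(u0)+r):
            p=atd(c,u,v)
            if z0<p[2]<z1: L.append(p)
    L=np.array(L); print(name,len(L),np.round(np.median(L,0),1),np.round(np.percentile(L,98,axis=0)-np.percentile(L,2,axis=0)))
for n in("top","scene"):
    c=cap(n); obj(c,"jar",(476.6,-5.8,49),43,56); obj(c,"vial",(398,385,50),40,60,10); obj(c,"reagent",(438,-503,160),140,175,12)
L=[]
for v in range(150,260):
    for u in range(120,260):
        if c["frame"][v,u].max()<60:
            p=atd(c,u,v); q=p-NS["y"]
            if -60<q@nx<40 and abs(q@ny)<27 and 30<p[2]<78: L.append([q@nx,q@ny,p[2]])
print("handle",np.round(np.percentile(L,50,axis=0),1))
E
```

```text
b sat edges [(14.5, 'up'), (24.0, 'dn'), (47.5, 'up'), (56.0, 'dn')]
y sat edges [(15.0, 'up'), (25.0, 'dn'), (49.0, 'up'), (58.0, 'dn')]
r sat edges [(15.5, 'up'), (26.5, 'dn'), (50.0, 'up'), (59.0, 'dn')]
t 71.2 tcp [475.5 179.1 141.2] yaw -1.5609 tilt [0.001 0.003] F [-0.6  1.2  0.2] w 86.8
jar 234 [476.   -4.8  47.5] [50. 51.  9.]
vial 53 [397.9 387.7  47.5] [22. 22. 14.]
reagent 102 [ 440.2 -507.9  157.3] [27. 28. 21.]
jar 244 [480.4  -5.5  50.1] [54. 53.  9.]
vial 69 [403.5 388.9  49. ] [25. 23. 13.]
reagent 100 [ 448.  -504.9  157.2] [32. 29. 22.]
handle [-15.4   3.6  55. ]
```

```bash
python3 -c "
from rig import ticket; print(ticket.sign_off())"
```

```text
the job is handed in; nothing more can be done
None
```

The job is done and handed in at about 71 s. The amber jar is on the cork mat, all three carriers are in the nests of their own colours, and the carriage is fully home.

**What went differently from plan**
- **Fingertips:** the real fingertips sit about 31 mm above the reported TCP. I found this by touching a lane floor and corrected all heights for it.
- **Red carrier:** it swung down about 57° in the grip while being carried. I laid it back flat on its bed, which pushed the carriage in about 10 mm, and later nudged it fully home.
- **Yellow and blue carriers:** these stayed flat in the grip and went straight in.
- **Jar:** it was knocked about 45 mm off the mat's centre late in the run. I put it back on the centre after the carriage was already home.

**Last checks**
- **Carriage:** it stopped moving under 27 N, and its travel works out at about 80 mm, give or take 2 mm. It stayed there after I let go.
- **Carriers:** their front ends line up within about 1 mm of each other, lying flat. They sit against or nearly against the end walls, which I measured as 2–3 mm past the nest points.
- **Jar:** it stands within about 4 mm of the mat centre, with its top at about 49 mm.
- **Bystanders:** the vial and reagent bottle are where they started, within measuring error. The gripper is open and touching nothing.
- **Disagreements:** the two cameras differ by 3–8 mm on some points. The final state was checked by measurement only, because all 16 picture views were used before the carriage was pushed in.

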